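# Find the socket that fits the centrifuge rotor nut

### The job

Find out which of the three purple-handled sockets fits the brass hex nut in the middle of the centrifuge's rotor by trying them on it, and stand those that do not fit back upright in wells of the black rack. Finish with the fitting socket pushed fully home over the nut, upright, and the gripper still holding it: do not let go. Leave the dropper bottles and the white beaker where they stand.

Things in the scene. Friction and masses are not known exactly. Their poses are not given: they have to be found in the camera images.
- nut_seat (a point): Centre of the flat washer face (43 mm across, 118 mm above the table) under the brass hex nut in mid-rotor. z up, x square to one pair of the nut's flats (others every 60 degrees). The nut is 10 mm tall, bevelled on top, does not turn; 16, 20 or 24 mm across flats depending on the start, with a 9 mm thick stud up its middle ending 28, 20 or 12 mm above the seat respectively.
- centrifuge: White bench centrifuge, fixed. Origin on the table under the rotor axis; same axes as nut_seat. Heights above the table: rotor disc (radius 108 mm) 106; bowl rim (radius 128) 125; casing within 150 in x and 155 in y, 95; control panel hump on the -x side, x -130 to -205, 155; clear lid standing open on the +y side, from y 150 outward, leaning out, up to 225 at y 400.
- rack: black plastic socket rack fixed to the table, 70 x 240 x 20 mm (x, y, z of its own frame), origin at the centre of its underside; three round wells, 46 mm in diameter and 12 mm deep (well floor 8 mm above the table), in a row along its y at -75, 0 and +75 mm. A socket stands in each at the start
- socket_a_grip (a point): Hand socket standing mouth down, 84 mm tall, 160 g: steel hexagonal skirt 36 mm across flats (42 corners), 36 mm tall; above it an purple hexagonal grip, 24 mm across flats, 38 to 82 mm above the mouth rim. Point: on the axis, mid-grip, 62 mm above the rim (70 above the table when in the rack); z up, x square to one pair of flats. Flats of grip, skirt and bore are parallel.
- socket_b_grip (a point): Same outside and same axes and point (mid-grip, 62 mm above the mouth rim) as socket_a. The three differ only in the hexagonal bore in the mouth: each is made for one of the three nut sizes, 1.5 mm wider across flats than its nut and 1.5 mm deeper than that nut's stud. Which one fits changes from start to start.
- socket_c_grip (a point): Same outside and same axes and point (mid-grip, 62 mm above the mouth rim) as socket_a. Tried on the nut, the fitting socket goes down until its rim rests on the seat (this point 62 mm above the seat); one too small stops on the nut's top, 10 mm higher; one too large stops on the stud, 6 to 15 mm higher.
- bottle1_mid (a point): a bystander: closed glass dropper bottle with coloured band, black cap and rubber teat, 27 mm in diameter, 81 mm tall, loose on the table; the point is on its axis 40 mm above its foot
- bottle2_mid (a point): a bystander: closed glass dropper bottle with coloured band, black cap and rubber teat, 27 mm in diameter, 81 mm tall, loose on the table; the point is on its axis 40 mm above its foot
- bottle3_mid (a point): a bystander: closed glass dropper bottle with coloured band, black cap and rubber teat, 27 mm in diameter, 81 mm tall, loose on the table; the point is on its axis 40 mm above its foot
- beaker_mid (a point): a bystander: white beaker, 60 mm across the rim, 75 mm tall, loose on the table; the point is on its axis at half height
There are look-alikes about, which are no part of the job. Leave any orange or red look-alike of the part that bears socket_a_grip alone.

How it is judged:
At the end, for the whole second after the job is handed in: One socket is fully home on the rotor nut (mouth rim within 3 mm of the seat, on its axis within 6 mm, upright within 0.1 rad), still, and gripped by the fingers with more than 1.5 N; the other two stand upright (within 0.12 rad) and released in wells of the rack, within 4 mm of the well floor (((horizontal distance between socket_a_grip and nut_seat below 0.006 m and z of socket_a_grip in the frame of nut_seat between 0.055 and 0.065 m and angle between socket_a_grip's own z axis and vertical below 0.1 rad and contact force between the fingers and socket_a above 1.5 N and linear speed of socket_a below 0.02 m/s and z of socket_b_grip in the frame of rack between 0.062 and 0.074 m and x of socket_b_grip in the frame of rack between -0.015 and 0.015 m and y of socket_b_grip in the frame of rack between -0.09 and 0.09 m and angle between each of socket_b_grip, socket_c_grip's own z axis and vertical below 0.12 rad and contact force between the fingers and socket_b below 0.2 N and z of socket_c_grip in the frame of rack between 0.062 and 0.074 m and x of socket_c_grip in the frame of rack between -0.015 and 0.015 m and y of socket_c_grip in the frame of rack between -0.09 and 0.09 m and contact force between the fingers and socket_c below 0.2 N) or (horizontal distance between socket_b_grip and nut_seat below 0.006 m and z of socket_b_grip in the frame of nut_seat between 0.055 and 0.065 m and angle between socket_b_grip's own z axis and vertical below 0.1 rad and contact force between the fingers and socket_b above 1.5 N and linear speed of socket_b below 0.02 m/s and z of socket_a_grip in the frame of rack between 0.062 and 0.074 m and x of socket_a_grip in the frame of rack between -0.015 and 0.015 m and y of socket_a_grip in the frame of rack between -0.09 and 0.09 m and angle between each of socket_a_grip, socket_c_grip's own z axis and vertical below 0.12 rad and contact force between the fingers and socket_a below 0.2 N and z of socket_c_grip in the frame of rack between 0.062 and 0.074 m and x of socket_c_grip in the frame of rack between -0.015 and 0.015 m and y of socket_c_grip in the frame of rack between -0.09 and 0.09 m and contact force between the fingers and socket_c below 0.2 N) or (horizontal distance between socket_c_grip and nut_seat below 0.006 m and z of socket_c_grip in the frame of nut_seat between 0.055 and 0.065 m and angle between socket_c_grip's own z axis and vertical below 0.1 rad and contact force between the fingers and socket_c above 1.5 N and linear speed of socket_c below 0.02 m/s and z of socket_a_grip in the frame of rack between 0.062 and 0.074 m and x of socket_a_grip in the frame of rack between -0.015 and 0.015 m and y of socket_a_grip in the frame of rack between -0.09 and 0.09 m and angle between each of socket_a_grip, socket_b_grip's own z axis and vertical below 0.12 rad and contact force between the fingers and socket_a below 0.2 N and z of socket_b_grip in the frame of rack between 0.062 and 0.074 m and x of socket_b_grip in the frame of rack between -0.015 and 0.015 m and y of socket_b_grip in the frame of rack between -0.09 and 0.09 m and contact force between the fingers and socket_b below 0.2 N))); the arm keeps its last pose, push and grip.
It fails at once if bottle1 is shoved more than 30 mm or tipped over (distance of bottle1_mid from where it was at the start of the episode above 0.03 m or angle between bottle1_mid's own z axis and vertical above 0.5 rad).
It fails at once if bottle2 is shoved more than 30 mm or tipped over (distance of bottle2_mid from where it was at the start of the episode above 0.03 m or angle between bottle2_mid's own z axis and vertical above 0.5 rad).
It fails at once if bottle3 is shoved more than 30 mm or tipped over (distance of bottle3_mid from where it was at the start of the episode above 0.03 m or angle between bottle3_mid's own z axis and vertical above 0.5 rad).
It fails at once if beaker is shoved more than 30 mm or tipped over (distance of beaker_mid from where it was at the start of the episode above 0.03 m or angle between beaker_mid's own z axis and vertical above 0.5 rad).
It also fails if it takes over 72 s, if anything falls off the work surface, if the arm or the gripper's body presses on something with over 40 N, if the wrist force passes 120 N, or if a joint passes its speed limit or range.

### The arm

A 6-joint arm with a two-finger parallel gripper is mounted at the origin on the work surface. World frame = base frame: x ahead of the robot, y to its left, z up, the work surface at z = 0. Lengths are in m, angles in rad, forces in N, time in s.
With the tool pointing down it reaches from about 0.375 to 0.975 m from the base axis. Payload 3.8 kg.
Tool frame: the origin (TCP) lies between the finger pads; the fingertips stand 19 mm ahead of it and the grasp point (between the pads) is the TCP; z points along the fingers, y is the direction in which the jaws open and shut (so a half turn about z gives the same grasp; the last joint's range is limited). The gripper opens to 88 mm and grips with 3 to 60 N. Pads are 18 mm wide; open, the fingers measure 123 mm over their backs; the gripper's body (75 mm by 187 mm) begins 45 mm behind the grasp point.
Start: joints at [1.266, 0.264, 1.604, -0, 1.274, -0.037], TCP at [0.179, 0.651, 0.258] pointing down, gripper open.
Joint ranges: [-2.63, 2.63], [-0.94, 2.18], [0.31, 2.57], [-1.31, 4.45], [0, 2.66], [-2.55, 2.55]. Speed limits (rad/s): [2.57, 2.57, 3.14, 3.14, 3.14, 3.14].

### API

Orientations are given as [roll, pitch, yaw] about the fixed x, y, z axes, in that order (R = Rz(yaw) Ry(pitch) Rx(roll)).
In Python, from station import manip gives the robot as it stands.
- The arm moves only by the shell command python3 -m jog 'ROWS' [FORCE]. ROWS is JSON, a list of rows, each an object with "rot": the turn, a rotation vector about the tool's x, y, z in units of 45 degrees (1.0 is 45 degrees), a list of three; "travel": the shift along the tool's x, y, z in units of 0.15 m (1.0 is 0.15 m), a list of three; "gripper": the gripper command: -1 is shut, 1 is fully open, values between are in proportion. A call has 1 to 20 rows; each row is the pose to reach, as a shift and turn from the pose commanded when the call began, along the tool's axes at that moment; what a row does not reach only later rows make up. A row lasts 1/12 s, in which the tool goes at most 41.7 mm and 7.16 degrees, less where a joint would pass 70% of its speed; a pose out of reach is approached as far as the arm can. A call with a number of a shift or a turn outside -1 to 1 is refused whole. A call with a gripper value outside its range is refused whole. The fingers move at their own pace and stop on an object; FORCE is the grip in N (left out, the last holds). Time passes only in rows, so rows that repeat a pose let the fingers close. It gives the time, the measured TCP pose, the force and the opening at its end, in the units of the state.
- manip.state(): the state, without advancing time (a new reading comes with each control period).
- manip.snapshot(name): name is "scene" or "side" or "wrist"; returns a dict with "frame" (400x640x3 uint8, blue, green, red), "camera_matrix" (3x3 intrinsics, pixels), "origin" and "orientation" of the camera in the world. Camera axes: x right, y down, z forward; pixel columns grow to the right and rows downward; lengths in m; the calibration is good to about 2 mm. A picture is of the moment at which its call begins. There is no depth.
- manip.hand_in(): hands the job in, once; it reports no verdict.
The state is a dict: "time": time; "qpos": joint angles; "joint_vel": joint speeds; "joint_efforts": joint torques, N m; "ee_pos": TCP position; "eef_rot": TCP orientation; "ft_force": force on the tool from outside, world axes, zero at the start; "ft_torque": the same for the moment, N m; "opening": opening from 0.0 (shut) to 1.0 (fully open).
Only numpy, scipy, OpenCV 4.12 (cv2) and the standard library are available. Lean on these libraries where they do the work, as an engineer would, in place of code of your own. Each camera call takes 0.05 s, during which the arm holds its last target.

## Working session

There is one attempt and no reset: what is moved stays moved. The work goes in short steps, Python scripts to look and compute and a shell command to move; the robot and the scene stay as the last step left them, time stands still between calls to the robot, and variables do not carry over. Pictures are saved under pics/ and viewed, and the job is handed in when it is done.

```bash
ls; mkdir -p pics; cat > h.py <<'E'
import numpy as np, cv2
from station import manip
from scipy.spatial.transform import Rotation as R
def snap(n,f):
    s=manip.snapshot(n); cv2.imwrite(f'pics/{f}.png',s['frame'])
    np.savez(f'pics/{f}.npz',K=s['camera_matrix'],o=s['origin'],q=np.array(s['orientation']),im=s['frame'])
    return s
E
python3 - <<'E'
from h import *
print(manip.state())
for n in ['scene','side','wrist']:
    s=snap(n,n+'0'); print(n,s['camera_matrix'],s['origin'],s['orientation'])
E
```

```text
pics
{'time': 0.0, 'qpos': array([ 1.26610664e+00,  2.64723347e-01,  1.60533923e+00, -1.75324231e-05,
        1.27368065e+00, -3.69458344e-02]), 'joint_vel': array([ 1.58248025e-03,  9.16157850e-04, -3.32659352e-05,  1.28493229e-03,
       -1.76297967e-04,  8.58181068e-04]), 'joint_efforts': array([-7.39548250e-04, -5.02111459e+01, -3.56874382e+01,  7.27286562e-02,
        2.94082670e-02, -1.44212077e-04]), 'ee_pos': array([0.17841752, 0.65032026, 0.25642681]), 'eef_rot': array([-3.13944294e+00, -6.26946226e-05,  2.87385389e+00]), 'ft_force': array([-0.21354858, -0.59304521, -0.19888258]), 'ft_torque': array([ 0.02723258, -0.03214053, -0.01837593]), 'opening': 1.003747445382571}
scene [[430.55062961   0.         316.17714796]
 [  0.         430.55062961 206.37189849]
 [  0.           0.           1.        ]] [ 1.11675902 -0.35673635  0.71713728] [-2.33273981  0.00312654  1.06334824]
side [[464.37507785   0.         316.93124165]
 [  0.         464.37507785 191.2871422 ]
 [  0.           0.           1.        ]] [ 0.48165561 -0.74911275  1.04229855] [-2.46189643  0.01068879 -0.10215217]
wrist [[301.37599574   0.         316.03268915]
 [  0.         301.37599574 199.75950369]
 [  0.           0.           1.        ]] [0.10205026 0.67193095 0.38328387] [2.82977793 0.0033176  1.30337406]
```

View pics/scene0.png

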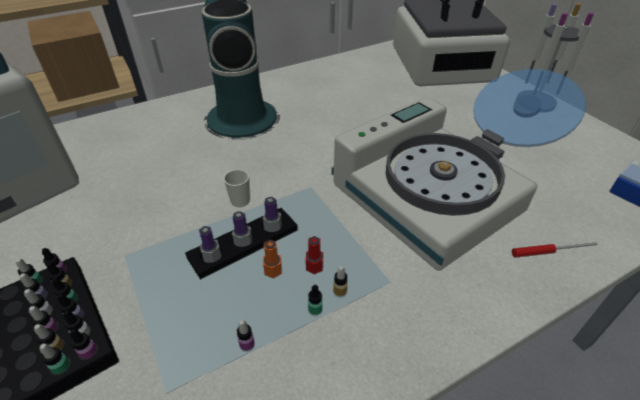

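View pics/side0.png

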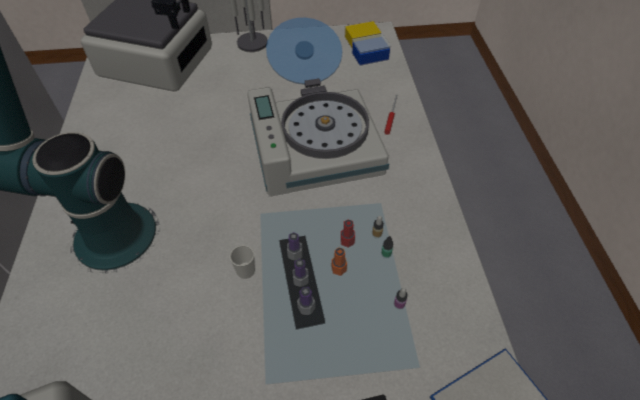

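View pics/wrist0.png

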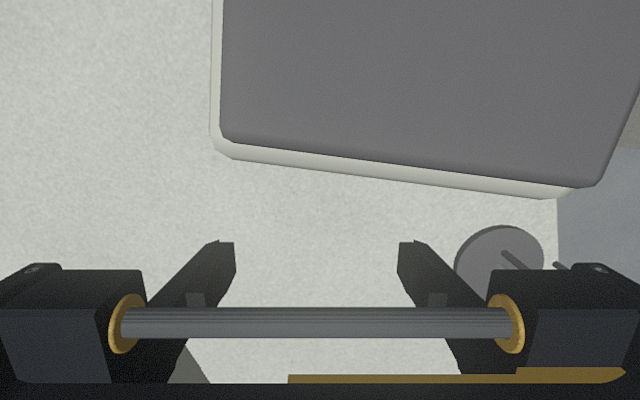

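The three purple sockets stand in the black rack (scene ~(207,245), (240,230), (271,215); side (306,300), (300,272), (294,246)). The orange look-alike is at scene (272,260) and the red one at (314,255), both outside the rack. Next come enlarged crops.

```bash
cat >> h.py <<'E'
class Cam:
    def __init__(s,f):
        d=np.load(f'pics/{f}.npz'); s.K=d['K'];s.o=d['o'];s.R=R.from_euler('xyz',d['q']).as_matrix();s.im=d['im']
    def proj(s,P):
        p=s.K@(s.R.T@(np.atleast_2d(P)-s.o).T); return (p[:2]/p[2]).T
    def onz(s,uv,z):
        d=s.R@np.linalg.solve(s.K,[uv[0],uv[1],1.]); return s.o+d*(z-s.o[2])/d[2]
    def ray(s,uv):
        d=s.R@np.linalg.solve(s.K,[uv[0],uv[1],1.]); return s.o,d/np.linalg.norm(d)
def tri(*cu):
    A=np.zeros((3,3));b=np.zeros(3)
    for c,uv in cu:
        o,d=c.ray(uv);M=np.eye(3)-np.outer(d,d);A+=M;b+=M@o
    return np.linalg.solve(A,b)
def crop(f,x0,y0,w,h,k,out):
    im=Cam(f).im[y0:y0+h,x0:x0+w]; cv2.imwrite(f'pics/{out}.png',cv2.resize(im,None,fx=k,fy=k,interpolation=cv2.INTER_CUBIC))
E
python3 - <<'E'
from h import *
crop('scene0',180,190,130,90,6,'c_s_rack'); crop('side0',265,225,75,110,5,'c_d_rack')
crop('scene0',380,130,130,80,6,'c_s_rot'); crop('side0',270,85,110,75,7,'c_d_rot')
E
```

```text
(no output)
```

View pics/c_s_rack.png

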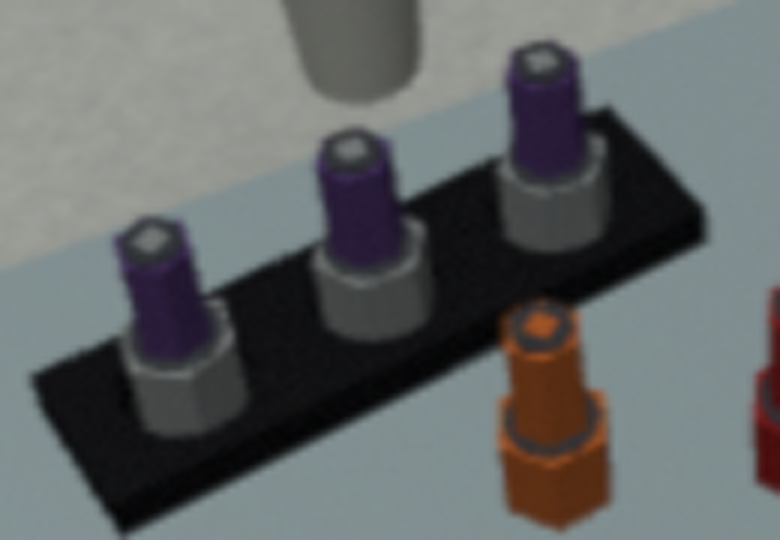

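View pics/c_d_rack.png

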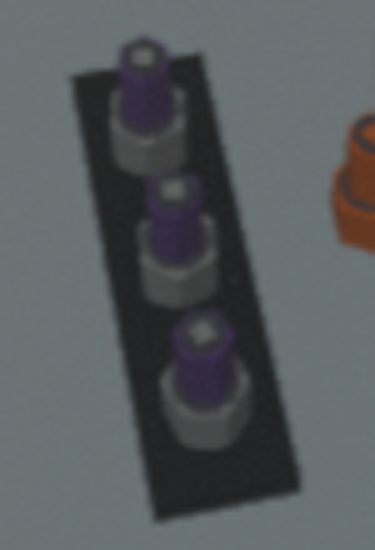

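View pics/c_s_rot.png

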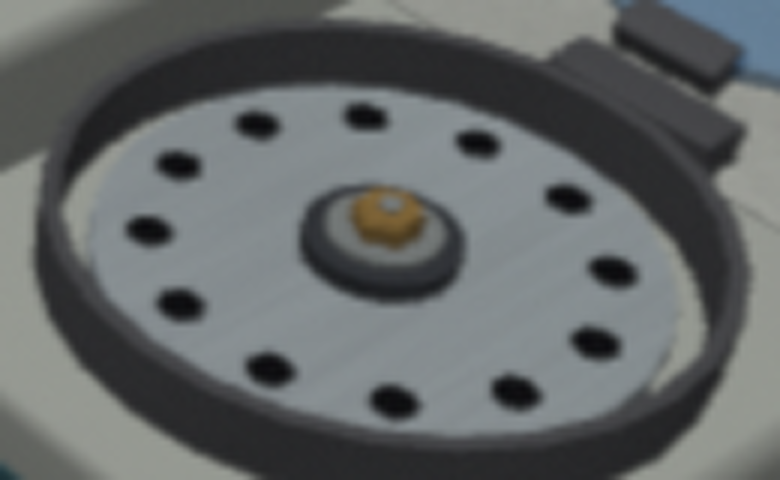

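View pics/c_d_rot.png

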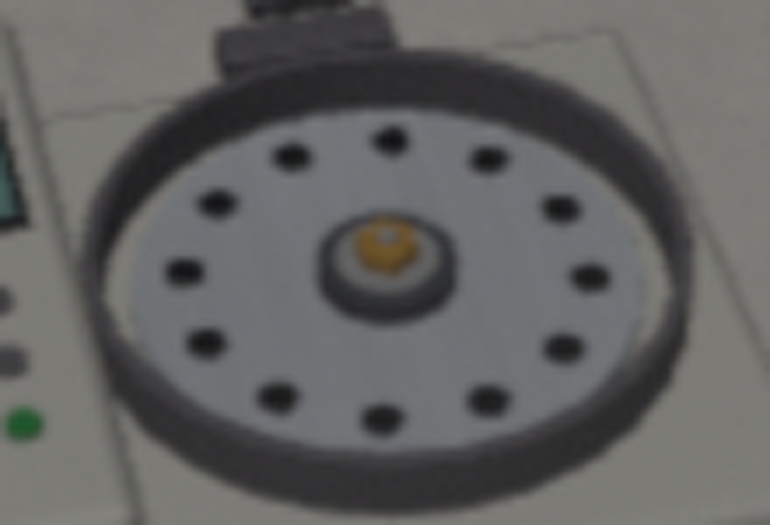

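```bash
python3 - <<'E'
from h import *
np.set_printoptions(precision=4,suppress=True)
S=Cam('scene0');D=Cam('side0')
cs=lambda x,y:(180+x/6-.4,190+y/6-.4)
cd=lambda x,y:(265+x/5-.4,225+y/5-.4)
rs=lambda x,y:(380+x/6-.4,130+y/6-.4)
rd=lambda x,y:(270+x/7-.4,85+y/7-.4)
for a,b in [((150,238),(203,331)),((350,150),(173,189)),((541,62),(143,57))]:
    print('top',tri((S,cs(*a)),(D,cd(*b))),S.onz(cs(*a),.092),D.onz(cd(*b),.092))
for a in [(33,378),(122,515),(605,108),(703,215)]: print('rackS',S.onz(cs(*a),.02))
for b in [(72,76),(202,55),(155,520),(300,490)]: print('rackD',D.onz(cd(*b),.02))
print('stud',tri((S,rs(390,204)),(D,rd(388,236))))
print('washS',S.onz(rs(387,233),.118),'D',D.onz(rd(387,257),.118))
hs=[(258,126),(366,117),(478,143),(568,199),(613,271),(596,343),(516,392),(394,402),(270,369),(181,305),(149,231),(179,165)]
hd=[(292,157),(391,142),(490,159),(561,209),(590,277),(564,349),(488,402),(382,419),(277,398),(206,343),(184,272),(217,204)]
for C,f,hh in [(S,rs,hs),(D,rd,hd)]:
    P=np.array([C.onz(f(*h),.106)[:2] for h in hh]); c=P.mean(0); d=P-c
    print('rotor',c,np.linalg.norm(d,axis=1).round(3),(np.degrees(np.arctan2(d[:,1],d[:,0]))%30).round(1))
for n,pts in dict(bottle1=((246,348),(400,307)),).items(): pass
for n,u,v in [('b_purple',(246,347),(400,304)),('b_green',(315,312),(387,254)),('b_or',(340,291),(377,234)),('beaker',(239,204),(244,274)),('red',(314,270),(347,243)),('orange',(272,275),(339,272))]:
    print(n,S.onz(u,.0),D.onz(v,0.0))
E
```

```text
top [ 0.4943 -0.267   0.0937] [ 0.4922 -0.2663  0.092 ] [ 0.4944 -0.2667  0.092 ]
top [ 0.4867 -0.1931  0.093 ] [ 0.4858 -0.1929  0.092 ] [ 0.4867 -0.1925  0.092 ]
top [ 0.4779 -0.1173  0.0924] [ 0.4773 -0.1169  0.092 ] [ 0.4779 -0.1173  0.092 ]
rackS [ 0.4654 -0.3137  0.02  ]
rackS [ 0.5387 -0.3052  0.02  ]
rackS [ 0.4399 -0.0786  0.02  ]
rackS [ 0.51   -0.0716  0.02  ]
rackD [ 0.4399 -0.0773  0.02  ]
rackD [ 0.5086 -0.0716  0.02  ]
rackD [ 0.4654 -0.3221  0.02  ]
rackD [ 0.5329 -0.3149  0.02  ]
stud [0.598  0.2523 0.1308]
washS [0.5992 0.2535 0.118 ] D [0.5978 0.2532 0.118 ]
rotor [0.5955 0.256 ] [0.084 0.085 0.085 0.085 0.085 0.085 0.085 0.085 0.085 0.085 0.085 0.085] [22.7 22.4 22.5 22.4 22.6 22.6 22.6 22.4 22.4 22.4 22.8 22.4]
rotor [0.5979 0.2553] [0.085 0.084 0.086 0.085 0.085 0.085 0.085 0.085 0.085 0.085 0.085 0.085] [22.4 22.3 22.1 22.3 22.6 22.1 22.2 22.2 22.1 22.3 22.3 22.2]
b_purple [ 0.7173 -0.2816  0.    ] [ 0.7197 -0.2792  0.    ]
b_green [ 0.7144 -0.1381  0.    ] [ 0.716  -0.1384  0.    ]
b_or [ 0.6964 -0.071   0.    ] [ 0.7016 -0.0743  0.    ]
beaker [ 0.3599 -0.1529  0.    ] [ 0.3458 -0.157   0.    ]
red [ 0.6249 -0.091   0.    ] [ 0.6176 -0.0938  0.    ]
orange [ 0.5938 -0.1731  0.    ] [ 0.5852 -0.1772  0.    ]
```

```bash
cat >> h.py <<'E'
np.set_printoptions(precision=4,suppress=True)
def wcam():
    d=Cam('wrist0'); Rt=R.from_euler('xyz',[-3.13944294e+00,-6.27e-05,2.87385389]).as_matrix()
    p=np.array([0.17841752,0.65032026,0.25642681]); return Rt.T@(d.o-p), Rt.T@d.R
def pred(tcp,yaw,P):
    K=Cam('wrist0').K;o,Rc=wcam();Rt=R.from_euler('xyz',[np.pi,0,np.radians(yaw)]).as_matrix()
    q=K@((Rt@Rc).T@((np.atleast_2d(P)-(np.array(tcp)+Rt@o)).T)); return (q[:2]/q[2]).T
def go(tcp,yaw):
    st=manip.state();Rt=R.from_euler('xyz',st['eef_rot'])
    t=Rt.inv().apply(np.array(tcp)-st['ee_pos'])/.15
    r=(Rt.inv()*R.from_euler('xyz',[np.pi,0,np.radians(yaw)])).as_rotvec()/(np.pi/4)
    print('t',st['time'],'pos',st['ee_pos'],'yaw',np.degrees(st['eef_rot'][2]),'F',st['ft_force'],'op',st['opening'],'\n travel',t,'rot',r)
E
python3 - <<'E'
from h import *
o,Rc=wcam();print(o,Rc)
print(pred([.56,.33,.26],164.7,[[.598,.2525,.118]]))
print(pred([.6,.17,.26],96,[[.598,.2525,.118]]))
print(pred([.6,.12,.26],96,[[.598,.2525,.118]]))
print(pred([.487,-.35,.22],96,[[.494,-.267,.092],[.487,-.193,.092],[.478,-.117,.092]]))
print(pred([.487,-.35,.26],96,[[.494,-.267,.092],[.487,-.193,.092],[.478,-.117,.092]]))
print(pred([.487,-.30,.24],96,[[.494,-.267,.092],[.487,-.193,.092],[.478,-.117,.092]]))
go([.6,.12,.26],96)
E
```

```text
[ 0.0794  0.0004 -0.1269] [[ 0.0003 -0.9518 -0.3068]
 [ 1.      0.0007 -0.001 ]
 [ 0.0012 -0.3068  0.9518]]
[[250.44   247.6755]]
[[323.8149  99.0151]]
[[330.9007  33.1071]]
[[ 335.4406   99.4042]
 [ 338.5588   -8.4029]
 [ 339.7499 -145.6774]]
[[ 332.8508   99.8384]
 [ 335.2774    8.0361]
 [ 335.9445 -105.2116]]
[[327.3329 156.8298]
 [329.2987  68.7925]
 [329.3659 -40.106 ]]
t 0.15 pos [0.1785 0.6505 0.2567] yaw 164.6575109604848 F [-0.6798 -0.817   0.3741] op 0.9975564731389994 
 travel [-3.6457 -2.6668 -0.0176] rot [-0.002   0.0013  1.5257]
```

```bash
python3 -m jog '[{"rot":[0,0,0],"travel":[-1,-0.6,0],"gripper":0},{"rot":[0,0,0],"travel":[-1,-0.6,0],"gripper":0},{"rot":[0,0,0],"travel":[-1,-0.6,0],"gripper":0},{"rot":[0,0,0],"travel":[-1,-0.6,0],"gripper":0}]' 20
python3 -m jog '[{"rot":[0,0,0],"travel":[-1,-0.6,0],"gripper":0},{"rot":[0,0,0],"travel":[-1,-0.6,0],"gripper":0},{"rot":[0,0,0],"travel":[-1,-0.6,0],"gripper":0},{"rot":[0,0,0],"travel":[-1,-0.6,0],"gripper":0},{"rot":[0,0,0],"travel":[-1,-0.6,0],"gripper":0}]'
python3 -c "
from h import *
go([.6,.2,.26],96)"
```

```text
time: 0.48
ee_pos: [0.2942, 0.529, 0.2572]
eef_rot: [-3.141, -0.0, 2.875]
ft_force: [0.7, -0.0, 0.3]
opening: 0.719
time: 0.9
ee_pos: [0.418, 0.3996, 0.2575]
eef_rot: [-3.14, 0.002, 2.87]
ft_force: [0.9, 1.0, -0.1]
opening: 0.494
t 0.9 pos [0.418  0.3996 0.2575] yaw 164.42271768916012 F [ 0.8529  1.0254 -0.123 ] op 0.4939526777382208 
 travel [-1.5261 -0.9559 -0.0116] rot [-0.0004  0.0038  1.5205]
```

```bash
python3 -m jog '[{"rot":[0,0,0.16],"travel":[-1,-0.62,0],"gripper":0},{"rot":[0,0,0.32],"travel":[-1,-0.62,0],"gripper":0},{"rot":[0,0,0.48],"travel":[-1,-0.62,0],"gripper":0},{"rot":[0,0,0.64],"travel":[-1,-0.62,0],"gripper":0},{"rot":[0,0,0.8],"travel":[-1,-0.62,0],"gripper":0},{"rot":[0,0,0.8],"travel":[-1,-0.62,0],"gripper":0}]'
python3 -c "
from h import *
go([.6,.2,.26],96)"
```

```text
time: 1.4
ee_pos: [0.5363, 0.2724, 0.2573]
eef_rot: [-3.141, 0.0, 2.238]
ft_force: [-0.1, 0.5, -0.3]
opening: 0.497
t 1.4 pos [0.5363 0.2724 0.2573] yaw 128.23591615322678 F [-0.0771  0.5133 -0.2577] op 0.4973132481275699 
 travel [-0.6417  0.0348 -0.018 ] rot [-0.0004  0.0006  0.7164]
```

```bash
python3 -m jog '[{"rot":[0,0,0.16],"travel":[-0.28,0.03,0],"gripper":0},{"rot":[0,0,0.32],"travel":[-0.5,0.03,0],"gripper":0},{"rot":[0,0,0.48],"travel":[-0.64,0.03,0],"gripper":0},{"rot":[0,0,0.64],"travel":[-0.64,0.03,0],"gripper":0},{"rot":[0,0,0.72],"travel":[-0.64,0.03,0],"gripper":0},{"rot":[0,0,0.72],"travel":[-0.64,0.03,0],"gripper":0}]'
python3 -c "
from h import *
snap('wrist','w1')
crop('w1',220,20,200,150,4,'w1c')
go([.6,.2,.26],96)"
```

```text
time: 1.9
ee_pos: [0.5974, 0.2035, 0.2573]
eef_rot: [-3.14, -0.001, 1.682]
ft_force: [0.5, -0.2, -0.5]
opening: 0.499
t 1.95 pos [0.5973 0.2036 0.2573] yaw 96.54653522613526 F [-0.6897 -0.4415 -0.2669] op 0.5027032383627774 
 travel [-0.0261  0.0151 -0.0178] rot [-0.0013 -0.0006  0.0121]
```

View pics/w1.png

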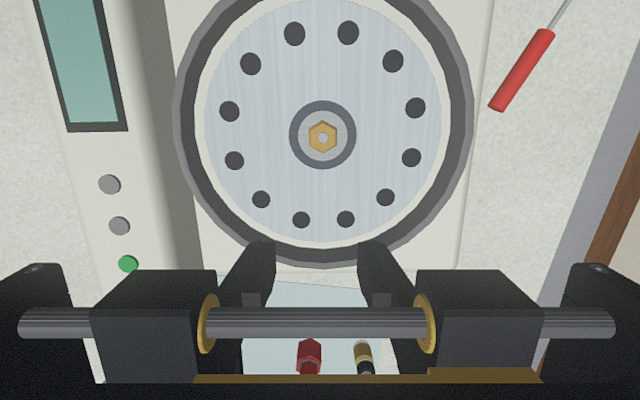

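View pics/w1c.png

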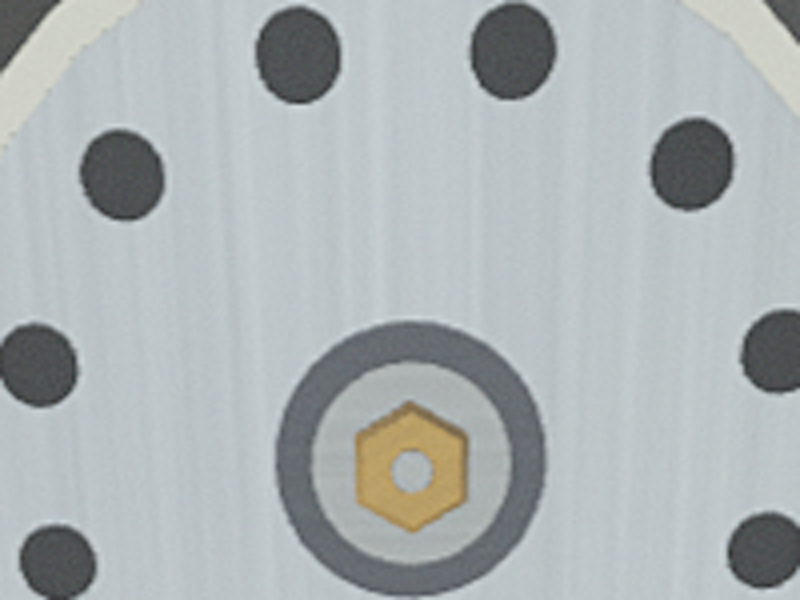

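```bash
python3 - <<'E'
from h import *
W=Cam('w1')
f=lambda x,y:(220+x/4-.37,20+y/4-.37)
c=[(411,408),(467,437),(467,500),(412,531),(356,503),(356,437)]
for z in (.126,.128):
    P=np.array([W.onz(f(*p),z)[:2] for p in c]); m=P.mean(0); d=P-m
    print(z,m,np.linalg.norm(d,axis=1),np.degrees(np.arctan2(d[:,1],d[:,0]))%60)
print('stud',W.onz(f(412,471),.130)[:2],'washer',W.onz(f(411,462),.118)[:2])
h=[(299,55),(513,51),(692,164)]
hh=[(294,33),(348,32),(393,61),(415,108),(411,157),(385,197),(345,219),(301,219),(261,199),(234,160),(229,111),(250,63)]
P=np.array([W.onz(p,.106)[:2] for p in hh]); m=P.mean(0);d=P-m
print('rotor',m,np.degrees(np.arctan2(d[:,1],d[:,0]))%30)
# casing/panel edge lines
S=Cam('scene0')
# washer/nut size ratio by mask
hsv=cv2.cvtColor(W.im,cv2.COLOR_BGR2HSV); mk=((hsv[...,0]>10)&(hsv[...,0]<30)&(hsv[...,1]>90)).astype(np.uint8); mk[:100]=0;mk[170:]=0
n,l,s,cc=cv2.connectedComponentsWithStats(mk); 
for i in range(1,n): 
    if s[i,4]>50: print(s[i],cc[i])
E
```

```text
0.126 [0.5972 0.2558] [0.0126 0.0134 0.0134 0.0129 0.0137 0.0135] [37.2351 36.7109 38.3227 37.2538 36.9851 36.2759]
0.128 [0.5972 0.256 ] [0.0125 0.0133 0.0133 0.0128 0.0135 0.0134] [37.2351 36.7109 38.3227 37.2538 36.9851 36.2759]
stud [0.5972 0.256 ] washer [0.5972 0.2566]
rotor [0.5972 0.2559] [22.4713 22.3188 22.121  22.1031 22.4788 22.272  22.1395 22.4444 22.5945
 22.2752 22.482  22.3192]
[309 121  27  32 552] [321.9674 136.4746]
[624 133  16  37 316] [633.9873 156.693 ]
```

```bash
python3 - <<'E'
from h import *
P=[[.494,-.267,.092],[.487,-.193,.092],[.478,-.117,.092]]
for z in (.26,.3,.34):
  for y in (-.2,-.24,-.28): print(z,y,pred([.487,y,z],96.5,P).round().tolist())
go([.487,-.24,.30],96.5)
E
```

```text
0.26 -0.2 [[315.0, 245.0], [317.0, 178.0], [317.0, 98.0]]
0.26 -0.24 [[320.0, 211.0], [322.0, 138.0], [322.0, 51.0]]
0.26 -0.28 [[324.0, 173.0], [327.0, 95.0], [327.0, -1.0]]
0.3 -0.2 [[315.0, 230.0], [317.0, 170.0], [316.0, 98.0]]
0.3 -0.24 [[319.0, 199.0], [321.0, 134.0], [321.0, 57.0]]
0.3 -0.28 [[324.0, 165.0], [325.0, 96.0], [326.0, 12.0]]
0.34 -0.2 [[316.0, 218.0], [317.0, 163.0], [316.0, 99.0]]
0.34 -0.24 [[319.0, 190.0], [320.0, 131.0], [320.0, 62.0]]
0.34 -0.28 [[323.0, 159.0], [324.0, 96.0], [325.0, 23.0]]
t 1.95 pos [0.5973 0.2036 0.2573] yaw 96.54653522613526 F [-0.6897 -0.4415 -0.2669] op 0.5027032383627774 
 travel [-2.8542 -1.068  -0.2848] rot [-0.0013 -0.0007  0.001 ]
```

```bash
python3 -m jog '[{"rot":[0,0,0],"travel":[-1,-0.36,0],"gripper":0},{"rot":[0,0,0],"travel":[-1,-0.36,0],"gripper":0},{"rot":[0,0,0],"travel":[-1,-0.36,0],"gripper":0},{"rot":[0,0,0],"travel":[-1,-0.36,0],"gripper":0}]'
python3 -m jog '[{"rot":[0,0,0],"travel":[-1,-0.36,0],"gripper":0},{"rot":[0,0,0],"travel":[-1,-0.36,0],"gripper":0},{"rot":[0,0,0],"travel":[-1,-0.36,0],"gripper":0},{"rot":[0,0,0],"travel":[-1,-0.36,0],"gripper":0}]'
python3 -m jog '[{"rot":[0,0,0],"travel":[-0.25,-0.1,0],"gripper":0},{"rot":[0,0,0],"travel":[-0.5,-0.2,0],"gripper":0},{"rot":[0,0,0],"travel":[-0.7,-0.28,0],"gripper":0},{"rot":[0,0,0],"travel":[-0.83,-0.34,0],"gripper":0},{"rot":[0,0,0],"travel":[-0.83,-0.34,0],"gripper":0},{"rot":[0,0,0],"travel":[-0.83,-0.34,0],"gripper":0}]'
python3 -c "
from h import *
snap('wrist','w2')
crop('w2',240,10,160,220,3.6,'w2c')
go([.487,-.235,.26],96.5)"
```

```text
time: 2.28
ee_pos: [0.5594, 0.047, 0.2575]
eef_rot: [-3.141, 0.0, 1.687]
ft_force: [-0.2, 0.1, 0.3]
opening: 0.499
time: 2.62
ee_pos: [0.5224, -0.1085, 0.2579]
eef_rot: [3.141, 0.0, 1.686]
ft_force: [1.5, -0.7, -1.0]
opening: 0.498
time: 3.12
ee_pos: [0.4862, -0.2366, 0.2576]
eef_rot: [3.141, -0.001, 1.681]
ft_force: [0.0, -1.3, -0.2]
opening: 0.495
t 3.1667 pos [ 0.4865 -0.2358  0.2576] yaw 96.38373134649598 F [ 0.8327  0.1081 -0.2608] op 0.49970785231941695 
 travel [ 0.005   0.0041 -0.0158] rot [ 0.0002 -0.0013 -0.0026]
```

```bash
python3 -c "
from h import *
crop('w2',270,10,100,75,8,'w2C')
crop('w2',270,90,100,75,8,'w2B')
crop('w2',270,160,100,75,8,'w2A')"
```

```text
(no output)
```

View pics/w2.png

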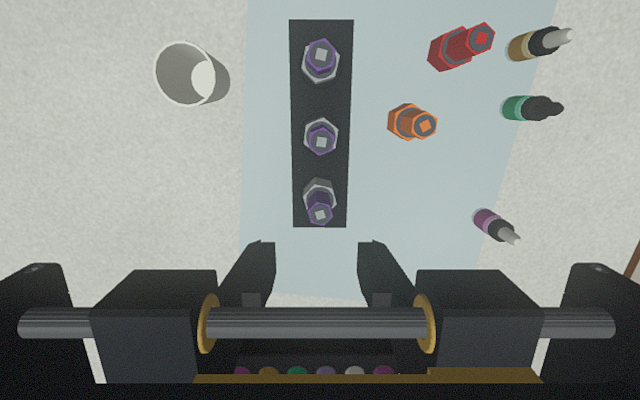

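View pics/w2C.png

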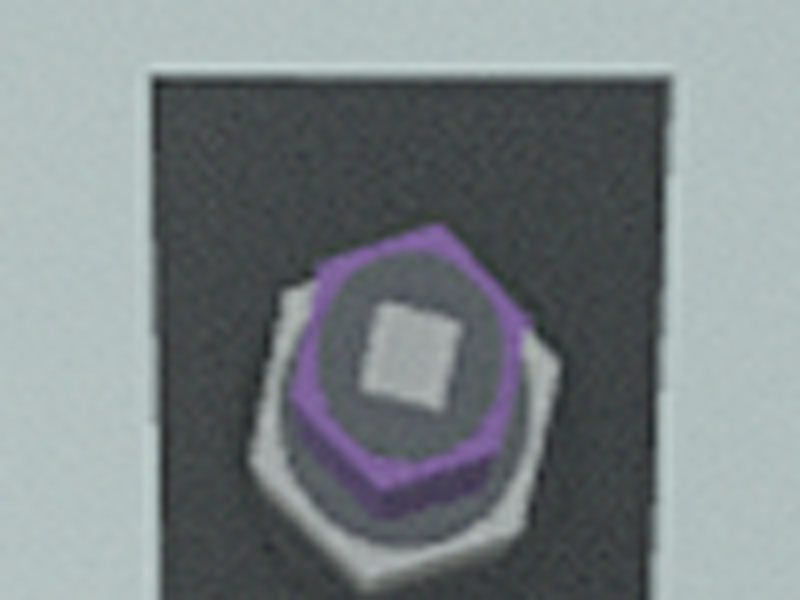

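View pics/w2B.png

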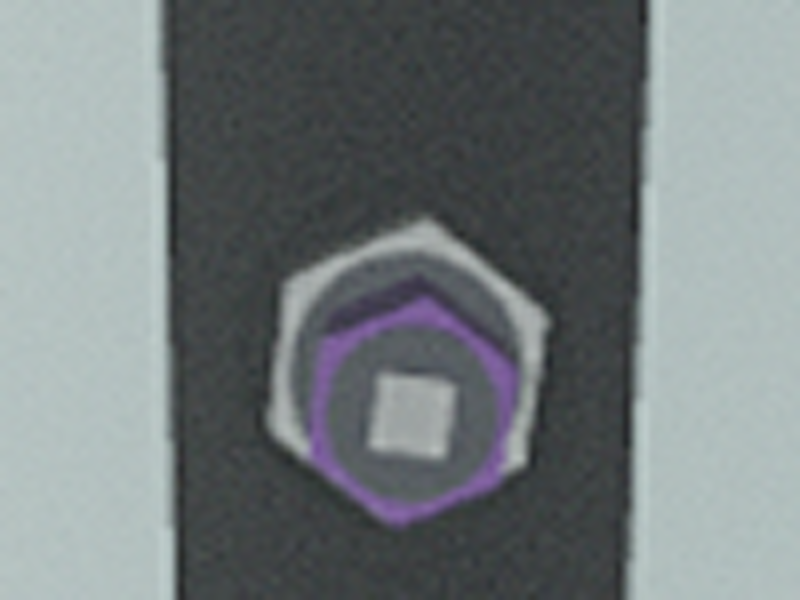

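View pics/w2A.png

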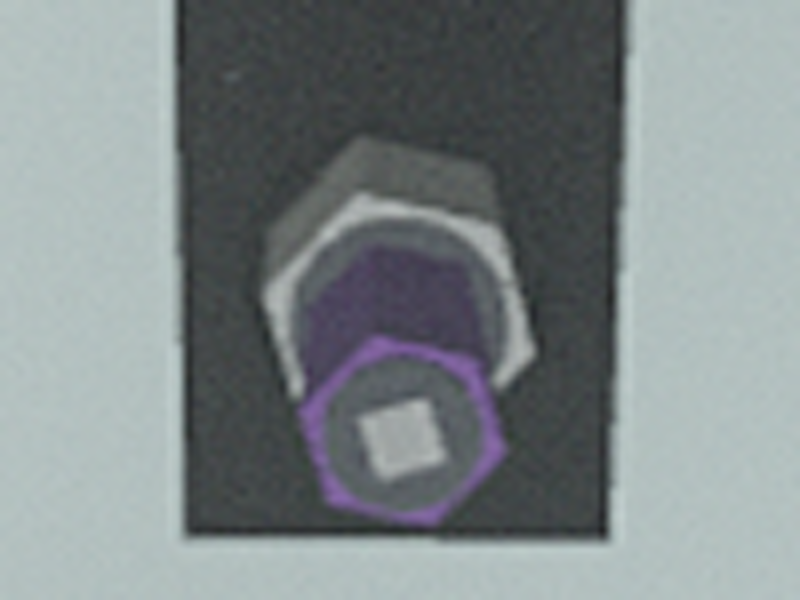

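```bash
python3 - <<'E'
from h import *
W=Cam('w2')
T=dict(C=(10,[(438,227),(528,322),(497,437),(382,487),(296,398),(322,272)]),
B=(90,[(425,297),(517,367),(500,460),(400,523),(312,458),(323,342)]),
A=(160,[(378,340),(482,360),(507,450),(435,522),(328,500),(303,408)]))
for k,(y0,c) in T.items():
    P=np.array([W.onz((270+x/8-.44,y0+y/8-.44),.091)[:2] for x,y in c]);m=P.mean(0);d=P-m
    a=np.degrees(np.arctan2(d[:,1],d[:,0]))%60
    print(k,m,np.linalg.norm(d,axis=1),a,a.mean())
E
```

```text
C [ 0.4775 -0.1165] [0.0133 0.0134 0.0126 0.0135 0.0133 0.013 ] [23.6251 21.9967 26.8286 22.9698 23.9521 24.9655] 24.056290244727574
B [ 0.4865 -0.1914] [0.0132 0.0134 0.0122 0.0139 0.0135 0.0133] [30.3421 27.935  36.2192 30.1975 32.2582 30.2237] 31.195937115482497
A [ 0.4942 -0.2657] [0.0129 0.0138 0.0135 0.0134 0.014  0.0136] [52.4564 51.0221 54.8684 53.4438 50.1641 53.1336] 52.51470982693318
```

```bash
python3 -c "
from h import *
go([.4775,-.1165,.135],84)"
```

```text
t 3.1667 pos [ 0.4865 -0.2358  0.2576] yaw 96.38373134649598 F [ 0.8327  0.1081 -0.2608] op 0.49970785231941695 
 travel [0.7963 0.0288 0.8183] rot [ 0.0001 -0.0013  0.2752]
```

```bash
python3 -m jog '[{"rot":[0,0,0.15],"travel":[0.3,0.02,0.15],"gripper":0},{"rot":[0,0,0.275],"travel":[0.55,0.03,0.3],"gripper":0},{"rot":[0,0,0.275],"travel":[0.75,0.03,0.45],"gripper":0},{"rot":[0,0,0.275],"travel":[0.797,0.03,0.6],"gripper":0},{"rot":[0,0,0.275],"travel":[0.797,0.03,0.75],"gripper":0},{"rot":[0,0,0.275],"travel":[0.797,0.03,0.82],"gripper":0},{"rot":[0,0,0.275],"travel":[0.797,0.03,0.82],"gripper":0}]'
python3 -c "
from h import *
snap('wrist','w3')
go([.4775,-.1165,.070],84)"
```

```text
time: 3.75
ee_pos: [0.4758, -0.1151, 0.132]
eef_rot: [-3.136, -0.001, 1.468]
ft_force: [-0.1, 0.1, -0.3]
opening: 0.498
t 3.8 pos [ 0.4772 -0.1162  0.1339] yaw 84.03502388978936 F [ 0.5633  0.1127 -0.2518] op 0.4975832429826321 
 travel [-0.0022  0.0031  0.4259] rot [-0.0031 -0.0008  0.0008]
```

View pics/w3.png

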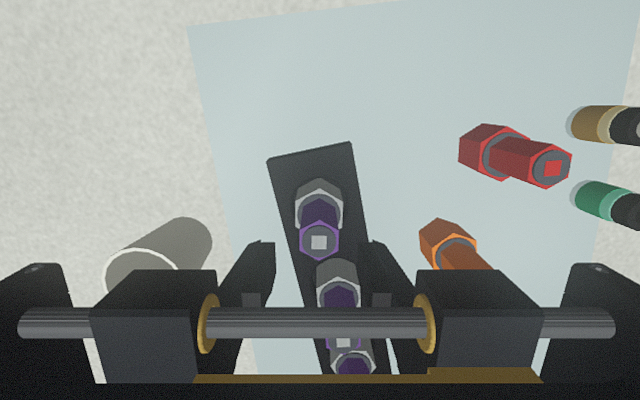

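```bash
python3 -m jog '[{"rot":[0,0,0],"travel":[0,0.003,0.2],"gripper":0},{"rot":[0,0,0],"travel":[0,0.003,0.35],"gripper":0},{"rot":[0,0,0],"travel":[0,0.003,0.425],"gripper":0},{"rot":[0,0,0],"travel":[0,0.003,0.425],"gripper":-0.2},{"rot":[0,0,0],"travel":[0,0.003,0.425],"gripper":-1},{"rot":[0,0,0],"travel":[0,0.003,0.425],"gripper":-1},{"rot":[0,0,0],"travel":[0,0.003,0.425],"gripper":-1},{"rot":[0,0,0],"travel":[0,0.003,0.425],"gripper":-1},{"rot":[0,0,0],"travel":[0,0.003,0.425],"gripper":-1}]' 40
python3 -c "
from h import *
go([.4775,-.1165,.070],84)"
```

```text
time: 4.55
ee_pos: [0.4795, -0.1181, 0.0725]
eef_rot: [3.139, 0.001, 1.464]
ft_force: [-0.8, -0.2, 4.2]
opening: 0.271
t 4.55 pos [ 0.4795 -0.1181  0.0725] yaw 83.87666853422671 F [-0.8183 -0.1822  4.1864] op 0.27060039880512643 
 travel [ 0.009  -0.0145  0.0166] rot [ 0.0038  0.0007 -0.0027]
```

```bash
python3 -m jog '[{"rot":[0,0,0],"travel":[0,0,-0.2],"gripper":-1},{"rot":[0,0,0],"travel":[0,0,-0.45],"gripper":-1},{"rot":[0,0,0],"travel":[0,0,-0.7],"gripper":-1},{"rot":[0,0,0],"travel":[0.2,0,-0.95],"gripper":-1},{"rot":[0,0,0],"travel":[0.45,0,-1],"gripper":-1},{"rot":[0,0,0],"travel":[0.7,0,-1],"gripper":-1},{"rot":[0,0,0],"travel":[0.95,0,-1],"gripper":-1},{"rot":[0,0,0],"travel":[0.95,0,-1],"gripper":-1}]'
python3 -c "
from h import *
go([.5972,.256,.222],97.2)"
```

```text
time: 5.22
ee_pos: [0.4938, 0.0295, 0.222]
eef_rot: [3.14, -0.004, 1.469]
ft_force: [-0.7, -0.7, -1.9]
opening: 0.27
t 5.2167 pos [0.4938 0.0295 0.222 ] yaw 84.14381247683271 F [-0.7037 -0.7038 -1.9446] op 0.26983336895182414 
 travel [1.5723 0.5318 0.0062] rot [ 0.0027 -0.0043 -0.2901]
```

```bash
python3 -m jog '[{"rot":[0,0,-0.1],"travel":[0.25,0.1,0],"gripper":-1},{"rot":[0,0,-0.2],"travel":[0.5,0.2,0],"gripper":-1},{"rot":[0,0,-0.29],"travel":[0.75,0.3,0],"gripper":-1},{"rot":[0,0,-0.29],"travel":[1,0.45,0],"gripper":-1},{"rot":[0,0,-0.29],"travel":[1,0.53,0],"gripper":-1}]'
python3 -c "
from h import *
go([.5972,.256,.222],97.2)"
```

```text
time: 5.63
ee_pos: [0.5901, 0.17, 0.2208]
eef_rot: [3.14, -0.003, 1.696]
ft_force: [0.9, -0.5, -2.0]
opening: 0.271
t 5.6333 pos [0.5901 0.17   0.2208] yaw 97.16402363650474 F [ 0.9282 -0.5087 -1.9812] op 0.2707618273662398 
 travel [ 0.5629  0.1187 -0.006 ] rot [ 0.0022 -0.0036 -0.0008]
```

```bash
python3 -c "
from h import *
go([.5972,.256,.222],97.2)
snap('wrist','w4')
crop('w4',240,40,160,240,2.5,'w4c')
go([.5972,.256,.222],97.2)"
```

```text
t 5.6333 pos [0.5901 0.17   0.2208] yaw 97.16402363650474 F [ 0.9282 -0.5087 -1.9812] op 0.2707618273662398 
 travel [ 0.5629  0.1187 -0.006 ] rot [ 0.0022 -0.0036 -0.0008]
t 5.6833 pos [0.5917 0.1676 0.2208] yaw 97.1411573059652 F [ 1.7887 -0.532  -1.7348] op 0.26657476546684844 
 travel [ 0.5806  0.1094 -0.0077] rot [ 0.0036 -0.0005 -0.0013]
```

View pics/w4.png

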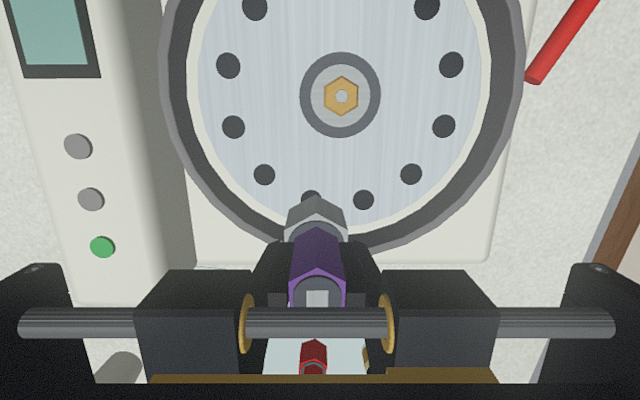

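```bash
python3 -c "
from h import *
crop('w4',270,180,100,140,5.5,'w4d')
crop('w4',300,50,80,90,8,'w4n')"
```

```text
(no output)
```

View pics/w4d.png

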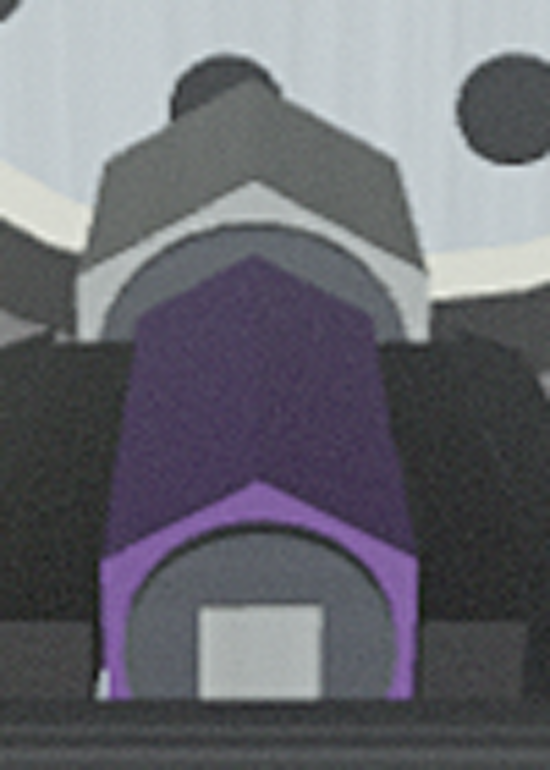

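View pics/w4n.png

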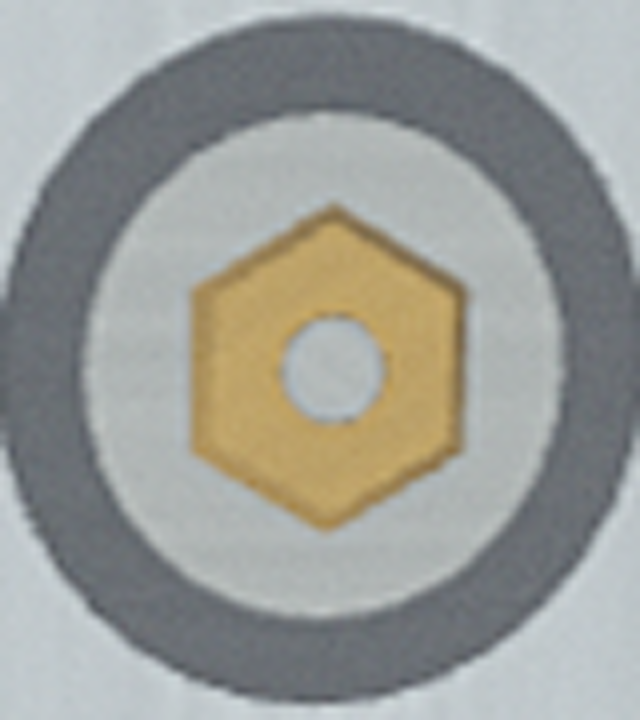

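```bash
cat >> h.py <<'E'
def toolray(uv):
    K=Cam('wrist0').K;o,Rc=wcam();d=Rc@np.linalg.solve(K,[uv[0],uv[1],1.]);return o,d
from scipy.optimize import least_squares
def inhand(pts,uv):
    # params ox,oy,dz,tilt about tool y, tilt about x, yaw
    K=Cam('wrist0').K;o,Rc=wcam();pts=np.array(pts);uv=np.array(uv)
    def f(p):
        P=R.from_rotvec([p[4],p[3],p[5]]).apply(pts)+[p[0],p[1],p[2]]
        q=K@(Rc.T@(P-o).T);return np.r_[((q[:2]/q[2]).T-uv).ravel(),p[2]/.004,p[3]/.02,p[4]/.02]
    r=least_squares(f,np.zeros(6));return r.x,np.abs(r.fun).max()
E
python3 - <<'E'
from h import *
q=lambda x,y:(270+x/5.5-.4,180+y/5.5-.4)
s=.0208;g=.01386
rt3=.8660254
pts=[(s,0,.062),(s,0,.026),(g,0,-.020),(g,0,.024),
 (s/2,-.018,.062),(s/2,.018,.062),(s/2,-.018,.026),(s/2,.018,.026),(g/2,-.012,-.020),(g/2,.012,-.020)]
uv=[q(252,80),q(255,180),q(258,480),q(256,255),q(105,162),q(397,160),q(80,268),q(428,268),q(102,560),q(417,555)]
x,e=inhand(pts,uv);print(x,e)
# nut in tool frame using state at w4
st=manip.state();z=st['ee_pos'][2]
n=lambda x,y:(300+x/8-.44,50+y/8-.44)
for nm,p,h in [('stud',n(333,369),.130),('washer',n(324,365),.118),('nut',n(328,369),.128)]:
    o,d=toolray(p);t=((z-h)-o[2])/d[2];print(nm,(o+t*d))
c=[(335,212),(462,292),(460,447),(326,528),(193,447),(195,292)]
P=[]
for p in c:
    o,d=toolray(n(*p));t=((z-.128)-o[2])/d[2];P.append((o+t*d)[:2])
P=np.array(P);m=P.mean(0);d=P-m;print(m,np.linalg.norm(d,axis=1),np.degrees(np.arctan2(d[:,1],d[:,0]))%60)
W=Cam('w4'); print(st['ee_pos'])
for nm,p,h in [('stud',n(333,369),.130),('washer',n(324,365),.118)]:print(W.onz(p,h))
E
```

```text
[ 0.0011  0.0004  0.0031 -0.003   0.0094 -0.0033] 1.5306829625752698
stud [0.0839 0.0173 0.0908]
washer [0.0845 0.0174 0.1028]
nut [0.0839 0.017  0.0928]
[0.0837 0.017 ] [0.0127 0.0129 0.0132 0.013  0.0132 0.0132] [ 1.0372  0.3632 58.2635 59.498   1.7612 58.9311]
[0.5917 0.1676 0.2208]
[0.5971 0.2559 0.13  ]
[0.5972 0.2566 0.118 ]
```

```bash
python3 -m jog '[{"rot":[0,0,0],"travel":[0.25,0.05,0],"gripper":-1},{"rot":[0,0,0],"travel":[0.45,0.08,0],"gripper":-1},{"rot":[0,0,0],"travel":[0.555,0.11,0],"gripper":-1},{"rot":[0,0,0],"travel":[0.555,0.11,0],"gripper":-1},{"rot":[0,0,0],"travel":[0.555,0.11,0],"gripper":-1}]'
python3 -c "
from h import *
go([.5969,.2549,.222],97.2)
snap('wrist','w5');snap('side','s5')
crop('w5',270,150,100,120,6,'w5d')
go([.5969,.2549,.222],97.2)"
```

```text
time: 6.1
ee_pos: [0.5944, 0.2491, 0.2205]
eef_rot: [-3.141, 0.001, 1.693]
ft_force: [-0.1, -0.4, -2.3]
opening: 0.267
t 6.1 pos [0.5944 0.2491 0.2205] yaw 97.02086366497393 F [-0.1231 -0.3811 -2.2741] op 0.26667243203679863 
 travel [ 0.0364  0.0215 -0.01  ] rot [-0.0014  0.0016 -0.004 ]
t 6.2 pos [0.5945 0.248  0.2207] yaw 96.90928952937945 F [-0.3176 -0.0785 -1.4984] op 0.27293018373789707 
 travel [ 0.0437  0.0217 -0.0088] rot [-0.0011  0.0014 -0.0065]
```

View pics/w5d.png

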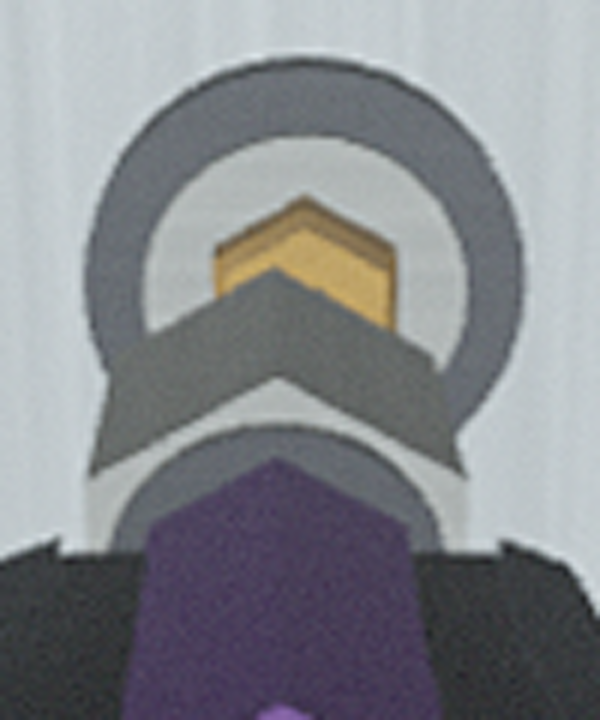

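```bash
python3 -m jog '[{"rot":[0,0,0],"travel":[0.042,0.021,0.06],"gripper":-1},{"rot":[0,0,0],"travel":[0.042,0.021,0.12],"gripper":-1},{"rot":[0,0,0],"travel":[0.042,0.021,0.12],"gripper":-1},{"rot":[0,0,0],"travel":[0.042,0.021,0.12],"gripper":-1}]'
python3 -c "
from h import *
go([.5969,.2549,.202],97.2)
snap('wrist','w6')
crop('w6',270,150,100,120,6,'w6d')
go([.5969,.2549,.202],97.2)"
```

```text
time: 6.53
ee_pos: [0.5962, 0.2551, 0.2012]
eef_rot: [-3.138, 0.001, 1.691]
ft_force: [-0.1, -0.5, -1.6]
opening: 0.268
t 6.5333 pos [0.5962 0.2551 0.2012] yaw 96.89949762538801 F [-0.0718 -0.5121 -1.6463] op 0.26770342306480255 
 travel [-0.0018  0.0043 -0.0055] rot [-0.0039  0.0012 -0.0067]
t 6.5833 pos [0.5967 0.2554 0.2019] yaw 96.90332702588637 F [ 0.0423  0.4407 -0.9338] op 0.26957450434708174 
 travel [-0.0032  0.0012 -0.0003] rot [-0.0022  0.0007 -0.0066]
```

View pics/w6d.png

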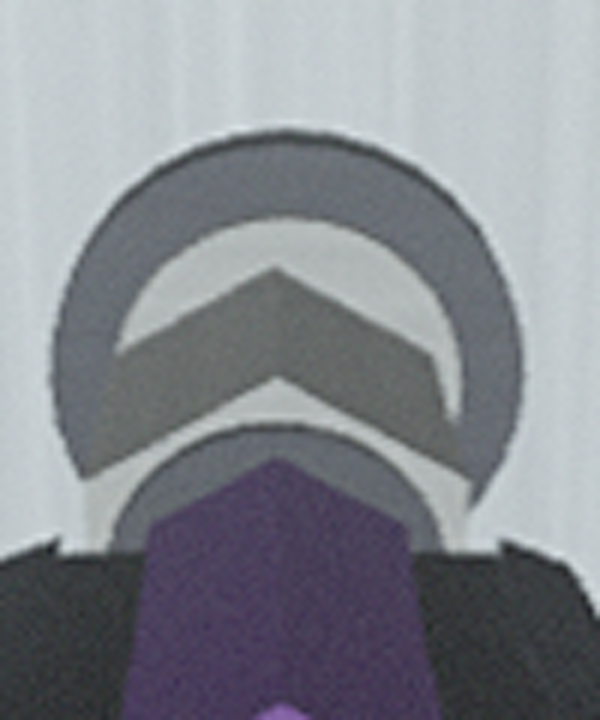

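```bash
python3 - <<'E'
from h import *
q=lambda x,y:(270+x/6-.42,150+y/6-.42)
def at(p,zt):
    o,d=toolray(p);t=(zt-o[2])/d[2];return (o+t*d)
z=.2017
print('washer top edge',at(q(288,217),z-.118)-[.0215,0,0])
print('washer R edge',at(q(462,400),z-.118))
for dz in (.002,.003): print('rim corner',at(q(275,267),.062+dz)-[.0208,0,0],'skirt top corner',at(q(278,377),.026+dz)-[.0208,0,0])
print(at(q(118,355),.065),at(q(432,355),.065),at(q(85,480),.029),at(q(470,483),.029))
# w5 nut
z=.2206
print('w5 washer',at(q(305,135),z-.118)-[.0215,0,0],'nut corner',at(q(305,197),z-.118)-[.01386,0,0], at(q(306,228),z-.128))
print('w5 wash L/R', at(q(142,290),z-.118),at(q(468,290),z-.118))
E
```

```text
washer top edge [0.0006 0.0013 0.0837]
washer R edge [-0.0014  0.023   0.0837]
rim corner [ 0.001  -0.0002  0.064 ] skirt top corner [0.0014 0.0001 0.028 ]
rim corner [ 0.0007 -0.0003  0.065 ] skirt top corner [0.001  0.0001 0.029 ]
[ 0.0111 -0.0179  0.065 ] [0.0112 0.0174 0.065 ] [ 0.0115 -0.0179  0.029 ] [0.0112 0.0181 0.029 ]
w5 washer [0.0065 0.0035 0.1026] nut corner [0.0059 0.0036 0.1026] [0.0183 0.0036 0.0926]
w5 wash L/R [ 0.0069 -0.0181  0.1026] [0.007  0.0253 0.1026]
```

```bash
python3 -m jog '[{"rot":[0,0,0],"travel":[-0.001,0.01,0],"gripper":-1},{"rot":[0,0,0],"travel":[-0.001,0.01,0.02],"gripper":-1},{"rot":[0,0,0],"travel":[-0.001,0.01,0.04],"gripper":-1},{"rot":[0,0,0],"travel":[-0.001,0.01,0.05],"gripper":-1},{"rot":[0,0,0],"travel":[-0.001,0.01,0.06],"gripper":-1},{"rot":[0,0,0],"travel":[-0.001,0.01,0.06],"gripper":-1}]'
python3 -m jog '[{"rot":[0,0,0],"travel":[0,0,0.01],"gripper":-1},{"rot":[0,0,0],"travel":[0,0,0.02],"gripper":-1},{"rot":[0,0,0],"travel":[0,0,0.02],"gripper":-1}]'
```

```text
time: 7.08
ee_pos: [0.5983, 0.256, 0.1934]
eef_rot: [-3.141, 0.0, 1.692]
ft_force: [0.3, -0.1, -2.0]
opening: 0.266
time: 7.33
ee_pos: [0.5989, 0.2562, 0.1922]
eef_rot: [3.141, -0.0, 1.692]
ft_force: [-1.7, -1.0, 3.3]
opening: 0.267
```

```bash
python3 -m jog '[{"rot":[0,0,0],"travel":[0,0,0.01],"gripper":-1},{"rot":[0,0,0],"travel":[0,0,0.02],"gripper":-1},{"rot":[0,0,0],"travel":[0,0,0.02],"gripper":-1}]'
python3 -c "
from h import *
snap('wrist','w7'); crop('w7',270,150,100,120,6,'w7d')
go([.5969,.2549,.183],97.2)"
```

```text
time: 7.58
ee_pos: [0.5991, 0.2566, 0.1919]
eef_rot: [3.14, -0.001, 1.692]
ft_force: [-5.9, -2.6, 15.0]
opening: 0.267
t 7.6333 pos [0.5991 0.2565 0.1919] yaw 96.92990011049882 F [-6.1583 -1.0811 13.9172] op 0.2659642499113017 
 travel [-0.0091 -0.016   0.0592] rot [ 0.0027 -0.0012 -0.006 ]
```

View pics/w7d.png

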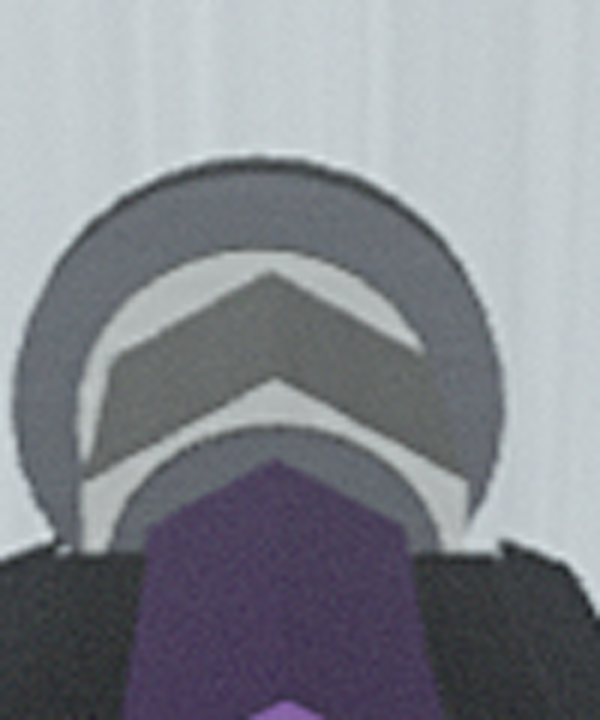

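```bash
cat >> h.py <<'E'
def at(p,zt):
    o,d=toolray(p);t=(zt-o[2])/d[2];return (o+t*d)
E
python3 - <<'E'
from h import *
q=lambda x,y:(270+x/6-.42,150+y/6-.42)
z=.1919
print('washer top edge',at(q(258,250),z-.118)-[.0215,0,0],'collar center col',at(q(259,400),z-.118)[1])
print('rim corner',at(q(274,271),.065)-[.0208,0,0],'skirt top corner',at(q(277,378),.029)-[.0208,0,0])
E
python3 -m jog '[{"rot":[0,0,0],"travel":[0,0,-0.02],"gripper":-1},{"rot":[0,0,0],"travel":[0,0,-0.05],"gripper":-1},{"rot":[0,0,0],"travel":[0,-0.01,-0.05],"gripper":-1},{"rot":[0,0,0],"travel":[0,-0.01,-0.05],"gripper":-1},{"rot":[0,0,0],"travel":[0,-0.01,-0.05],"gripper":-1},{"rot":[0,0,0],"travel":[0,-0.01,-0.05],"gripper":-1}]'
python3 -c "
from h import *
snap('wrist','w8'); crop('w8',270,150,100,120,6,'w8d')
go([.5969,.2549,.183],97.2)"
```

```text
washer top edge [-0.0006 -0.0022  0.0739] collar center col -0.0021862858674458275
rim corner [ 0.0002 -0.0004  0.065 ] skirt top corner [0.0009 0.     0.029 ]
time: 8.13
ee_pos: [0.5968, 0.2557, 0.1946]
eef_rot: [-3.14, 0.0, 1.692]
ft_force: [0.4, -0.4, -2.2]
opening: 0.269
t 8.1833 pos [0.5968 0.2557 0.1947] yaw 96.92838512567577 F [-0.5494 -0.0436 -1.5387] op 0.26905854483050407 
 travel [-0.0055 -0.0002  0.078 ] rot [-0.0014  0.0003 -0.006 ]
```

View pics/w8d.png

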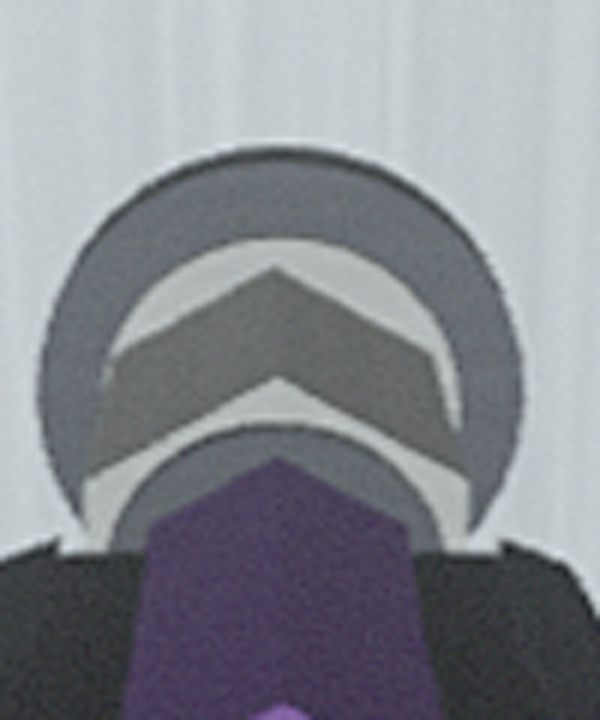

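```bash
python3 - <<'E'
from h import *
q=lambda x,y:(270+x/6-.42,150+y/6-.42)
z=.1947
print('washer top edge',at(q(281,237),z-.118)-[.0215,0,0],'collar center col',at(q(280.5,400),z-.118)[1])
print('rim corner',at(q(275,267),.065)-[.0208,0,0],'skirt top corner',at(q(278,377),.029)-[.0208,0,0])
E
```

```text
washer top edge [0.0001 0.0004 0.0767] collar center col 0.0003667216390329668
rim corner [ 0.0007 -0.0003  0.065 ] skirt top corner [0.001  0.0001 0.029 ]
```

```bash
python3 -m jog '[{"rot":[0,0,0],"travel":[-0.003,0.003,0],"gripper":-1},{"rot":[0,0,0],"travel":[-0.003,0.003,0.01],"gripper":-1},{"rot":[0,0,0],"travel":[-0.003,0.003,0.02],"gripper":-1},{"rot":[0,0,0],"travel":[-0.003,0.003,0.03],"gripper":-1},{"rot":[0,0,0],"travel":[-0.003,0.003,0.04],"gripper":-1},{"rot":[0,0,0],"travel":[-0.003,0.003,0.04],"gripper":-1}]'
python3 -c "
from h import *
snap('wrist','w9'); crop('w9',270,150,100,120,6,'w9d')
go([.5969,.2549,.183],97.2)"
```

```text
time: 8.68
ee_pos: [0.5979, 0.2553, 0.1911]
eef_rot: [3.141, 0.0, 1.692]
ft_force: [-1.9, -2.3, 6.0]
opening: 0.269
t 8.7333 pos [0.5979 0.2552 0.1911] yaw 96.9330254756751 F [-2.0152 -1.9173  6.4154] op 0.2703609506143394 
 travel [-0.0014 -0.0069  0.0543] rot [ 0.001   0.0005 -0.0059]
```

View pics/w9d.png

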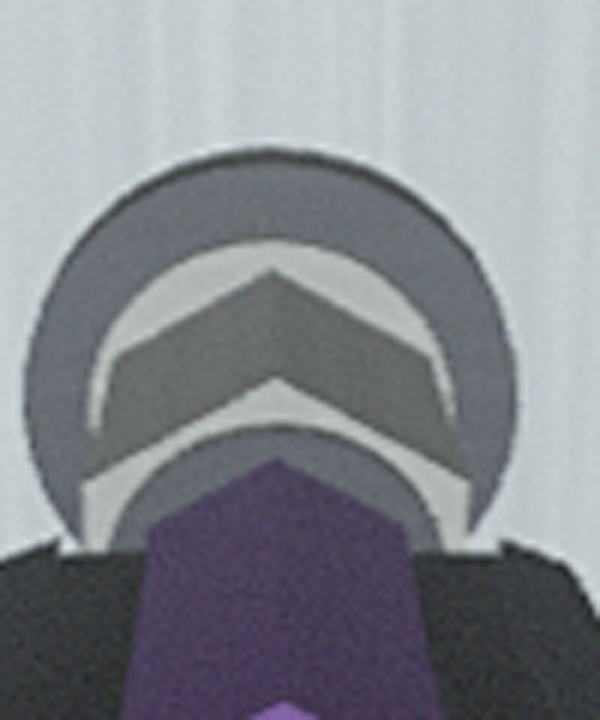

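```bash
python3 -m jog '[{"rot":[0,0,0.05],"travel":[-0.003,-0.002,0.015],"gripper":-1},{"rot":[0,0,0.05],"travel":[0.004,-0.002,0.015],"gripper":-1},{"rot":[0,0,-0.05],"travel":[0.004,0.002,0.015],"gripper":-1},{"rot":[0,0,-0.05],"travel":[-0.003,-0.004,0.015],"gripper":-1},{"rot":[0,0,0],"travel":[0,-0.002,0.015],"gripper":-1}]'
python3 -c "
from h import *
snap('wrist','w10'); crop('w10',270,150,100,120,6,'w10d')
go([.5969,.2549,.183],97.2)"
```

```text
time: 9.15
ee_pos: [0.5979, 0.2553, 0.1908]
eef_rot: [3.139, -0.0, 1.692]
ft_force: [-4.8, -2.1, 12.8]
opening: 0.269
t 9.2 pos [0.5979 0.2553 0.1907] yaw 96.75579899870566 F [-4.3273 -2.3384 12.3191] op 0.263944394561679 
 travel [-0.002  -0.007   0.0514] rot [ 0.0025  0.0003 -0.0099]
```

View pics/w10d.png

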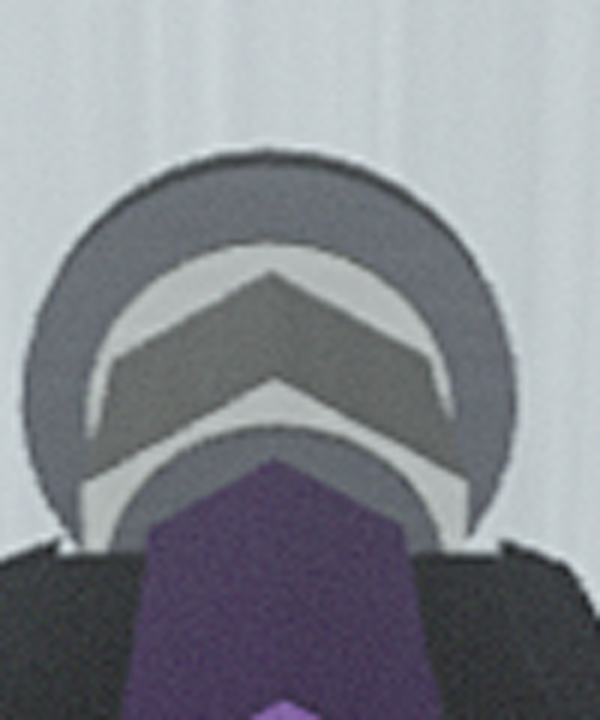

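```bash
python3 - <<'E'
from h import *
q=lambda x,y:(270+x/6-.42,150+y/6-.42)
z=.1907
print('washer top edge',at(q(270,242),z-.118)-[.0215,0,0],'collar center col',at(q(270,400),z-.118)[1])
print('rim corner',at(q(273,271),.064)-[.0208,0,0],'skirt top corner',at(q(276,378),.028)-[.0208,0,0])
snap('side','s10'); crop('s10',280,60,90,90,8,'s10c')
E
```

```text
washer top edge [ 0.0007 -0.0009  0.0727] collar center col -0.0008726565145775653
rim corner [ 0.0005 -0.0005  0.064 ] skirt top corner [ 0.0013 -0.      0.028 ]
```

View pics/s10c.png

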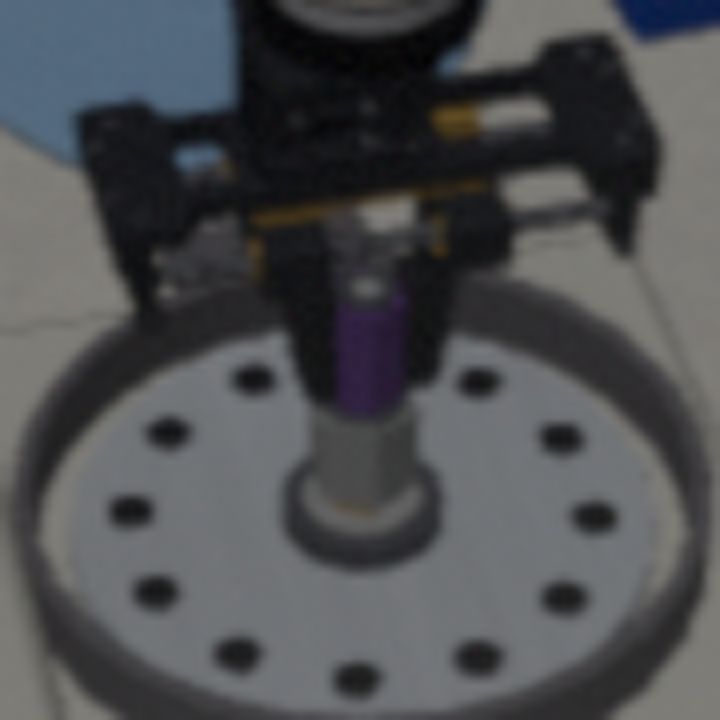

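```bash
python3 -m jog '[{"rot":[0,0,0],"travel":[0,0,-0.1],"gripper":-1},{"rot":[0,0,0],"travel":[0,0,-0.25],"gripper":-1},{"rot":[0,0,0],"travel":[-0.25,-0.08,-0.25],"gripper":-1},{"rot":[0,0,0],"travel":[-0.5,-0.16,-0.25],"gripper":-1},{"rot":[0,0,0],"travel":[-0.75,-0.24,-0.25],"gripper":-1},{"rot":[0,0,0],"travel":[-1,-0.32,-0.25],"gripper":-1},{"rot":[0,0,0],"travel":[-1,-0.32,-0.25],"gripper":-1}]'
python3 -m jog '[{"rot":[0,0,0],"travel":[-0.25,-0.08,0],"gripper":-1},{"rot":[0,0,0],"travel":[-0.5,-0.16,0],"gripper":-1},{"rot":[0,0,0],"travel":[-0.75,-0.24,0],"gripper":-1},{"rot":[0,0,0],"travel":[-1,-0.32,0],"gripper":-1},{"rot":[0,0,0],"travel":[-1,-0.32,0],"gripper":-1},{"rot":[0,0,0],"travel":[-1,-0.32,0],"gripper":-1}]'
python3 -c "
from h import *
go([.4781,-.1184,.15],97)"
```

```text
time: 9.83
ee_pos: [0.5663, 0.095, 0.2244]
eef_rot: [-3.14, 0.003, 1.688]
ft_force: [-0.5, -0.1, -2.1]
opening: 0.268
time: 10.33
ee_pos: [0.538, -0.0555, 0.2247]
eef_rot: [3.141, -0.0, 1.688]
ft_force: [-0.1, 0.7, -1.7]
opening: 0.267
t 10.3333 pos [ 0.538  -0.0555  0.2247] yaw 96.68935958598291 F [-0.1303  0.7081 -1.6753] op 0.26706570718733796 
 travel [-0.3699 -0.4457  0.4975] rot [ 0.0004 -0.0005 -0.0069]
```

```bash
python3 -m jog '[{"rot":[0,0,0],"travel":[-0.15,-0.18,0.1],"gripper":-1},{"rot":[0,0,0],"travel":[-0.3,-0.36,0.2],"gripper":-1},{"rot":[0,0,0],"travel":[-0.37,-0.446,0.35],"gripper":-1},{"rot":[0,0,0],"travel":[-0.37,-0.446,0.5],"gripper":-1},{"rot":[0,0,0],"travel":[-0.37,-0.446,0.65],"gripper":-1},{"rot":[0,0,0],"travel":[-0.37,-0.446,0.74],"gripper":-1},{"rot":[0,0,0],"travel":[-0.37,-0.446,0.74],"gripper":-1},{"rot":[0,0,0],"travel":[-0.37,-0.446,0.74],"gripper":-1}]'
python3 -c "
from h import *
go([.4781,-.1184,.0725],97)
snap('wrist','w11'); snap('side','s11'); crop('s11',260,210,80,80,8,'s11c'); crop('w11',250,120,140,150,5,'w11c')
go([.4781,-.1184,.0725],97)"
```

```text
time: 11.0
ee_pos: [0.4783, -0.1158, 0.113]
eef_rot: [-3.14, -0.001, 1.693]
ft_force: [-0.3, -0.4, -0.4]
opening: 0.268
t 11.0 pos [ 0.4783 -0.1158  0.113 ] yaw 97.00732023062344 F [-0.3317 -0.4463 -0.4005] op 0.2677520252840296 
 travel [-0.0176 -0.0033  0.2702] rot [-0.0022 -0.0016  0.0002]
t 11.1 pos [ 0.4799 -0.1165  0.1149] yaw 97.00446846205445 F [ 0.4132  0.3369 -2.0363] op 0.27017724815328914 
 travel [-0.0107 -0.0139  0.2823] rot [0.0024 0.0007 0.0001]
```

View pics/w11c.png

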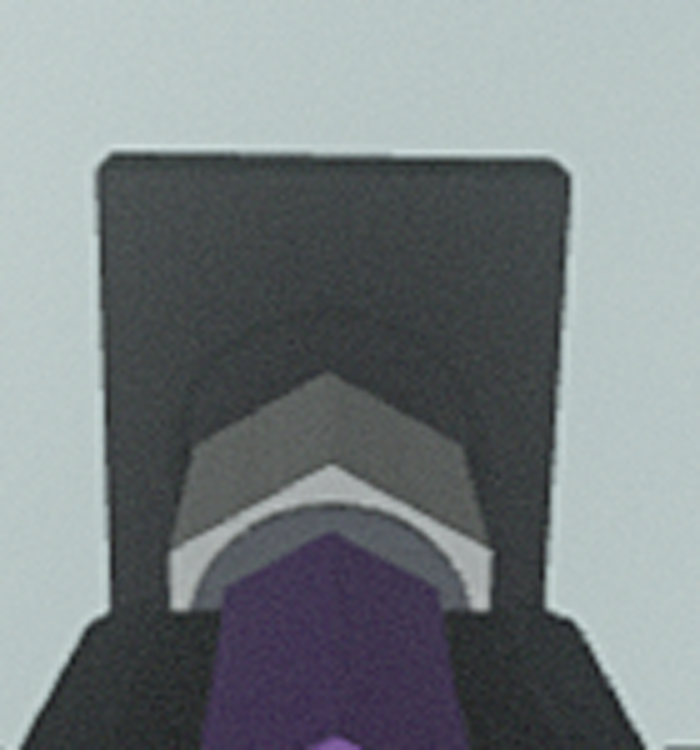

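View pics/s11c.png

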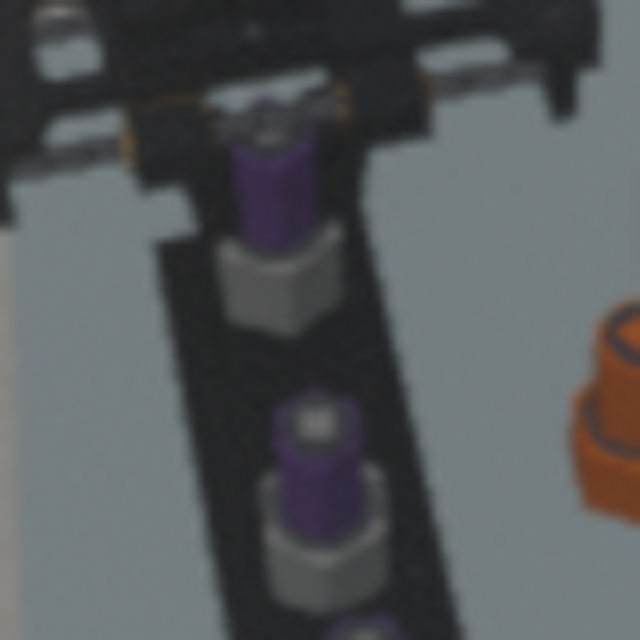

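```bash
python3 - <<'E'
from h import *
im=Cam('w11').im[150:260,260:380].astype(float)
im=np.clip((cv2.GaussianBlur(im,(0,0),.8)-40)*5,0,255).astype(np.uint8)
cv2.imwrite('pics/w11e.png',cv2.resize(im,None,fx=6,fy=6,interpolation=cv2.INTER_CUBIC))
E
```

```text
(no output)
```

View pics/w11e.png

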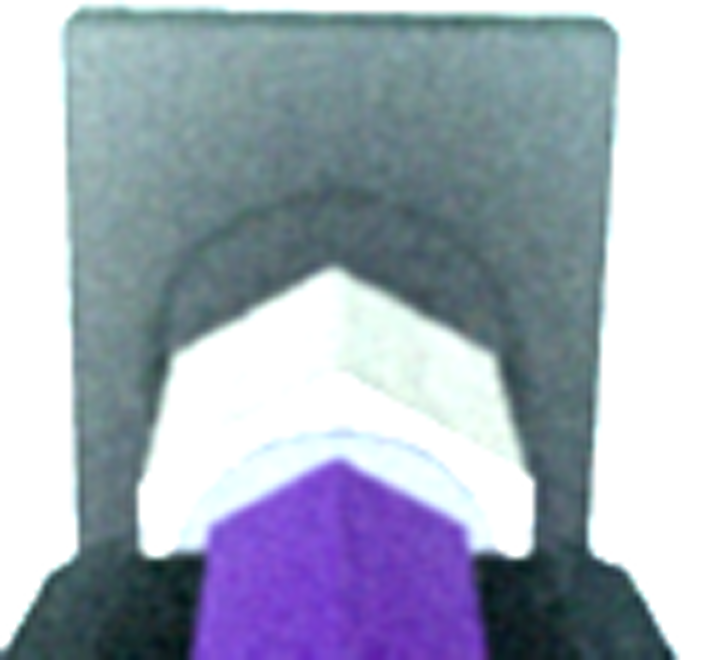

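```bash
python3 - <<'E'
from h import *
q=lambda x,y:(260+x/6-.42,150+y/6-.42)
z=.1145
a=at(q(338,187),z-.02)-[.023,0,0]
print('well',a,at(q(157,370),z-.02),at(q(522,370),z-.02),'rack edges',at(q(74,370),z-.02),at(q(599,370),z-.02))
print('rack end',at(q(340,14),z-.02))
for dz in (.062,.064):print('rim corner',at(q(335,267),dz)-[.0208,0,0])
E
```

```text
well [0.0001 0.     0.0945] [-0.0014 -0.0235  0.0945] [-0.0014  0.024   0.0945] rack edges [-0.0014 -0.0343  0.0945] [-0.0014  0.034   0.0945]
rack end [0.0449 0.0003 0.0945]
rim corner [ 0.0016 -0.0002  0.062 ]
rim corner [ 0.001  -0.0002  0.064 ]
```

```bash
python3 -m jog '[{"rot":[0,0,0],"travel":[-0.008,0,0.05],"gripper":-1},{"rot":[0,0,0],"travel":[-0.008,0,0.12],"gripper":-1},{"rot":[0,0,0],"travel":[-0.008,0,0.19],"gripper":-1},{"rot":[0,0,0],"travel":[-0.008,0,0.25],"gripper":-1},{"rot":[0,0,0],"travel":[-0.008,0,0.277],"gripper":-1},{"rot":[0,0,0],"travel":[-0.008,0,0.277],"gripper":-1},{"rot":[0,0,0],"travel":[-0.008,0,0.277],"gripper":-1}]'
```

```text
time: 11.68
ee_pos: [0.4779, -0.1184, 0.0723]
eef_rot: [-3.139, -0.001, 1.692]
ft_force: [-3.8, -0.7, 7.7]
opening: 0.27
```

```bash
python3 -m jog '[{"rot":[0,0,0],"travel":[0,0,0],"gripper":-0.2},{"rot":[0,0,0],"travel":[0,0,0],"gripper":0},{"rot":[0,0,0],"travel":[0,0,0],"gripper":0},{"rot":[0,0,0],"travel":[0,0,-0.2],"gripper":0},{"rot":[0,0,0],"travel":[0,0,-0.44],"gripper":0},{"rot":[0,0,0],"travel":[0,0,-0.44],"gripper":0}]'
python3 -c "
from h import *
snap('wrist','w12'); crop('w12',250,150,140,150,5,'w12c')
go([.4865,-.1914,.135],90.5)"
```

```text
time: 12.18
ee_pos: [0.483, -0.1196, 0.1441]
eef_rot: [3.132, 0.004, 1.692]
ft_force: [1.4, -0.5, 0.7]
opening: 0.497
t 12.2333 pos [ 0.482  -0.1193  0.142 ] yaw 96.92679503316133 F [0.3112 1.5156 0.4912] op 0.4995993466485786 
 travel [-0.4808 -0.0285  0.0477] rot [0.01   0.0037 0.1428]
```

View pics/w12.png

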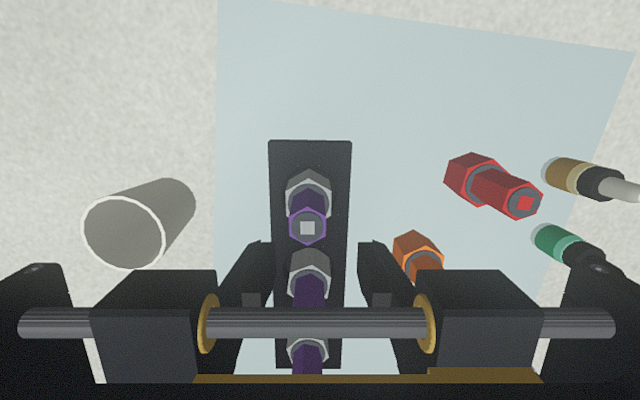

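```bash
python3 -m jog '[{"rot":[0,0,0.07],"travel":[-0.2,-0.005,0],"gripper":0},{"rot":[0,0,0.143],"travel":[-0.4,-0.005,0],"gripper":0},{"rot":[0,0,0.143],"travel":[-0.486,-0.005,0],"gripper":0},{"rot":[0,0,0.143],"travel":[-0.486,-0.005,0],"gripper":0},{"rot":[0,0,0.143],"travel":[-0.486,-0.005,0],"gripper":0}]'
python3 -c "
from h import *
snap('wrist','w13'); crop('w13',250,180,140,120,5,'w13c')
go([.4865,-.1914,.0705],90.5)"
```

```text
time: 12.65
ee_pos: [0.486, -0.1907, 0.137]
eef_rot: [-3.14, -0.001, 1.578]
ft_force: [-0.0, 0.0, 0.4]
opening: 0.499
t 12.7 pos [ 0.4859 -0.1901  0.137 ] yaw 90.48702893703505 F [-0.2297  1.1399 -0.272 ] op 0.4999177891452484 
 travel [-0.0095  0.0047  0.4434] rot [-0.0025 -0.002  -0.0003]
```

View pics/w13c.png

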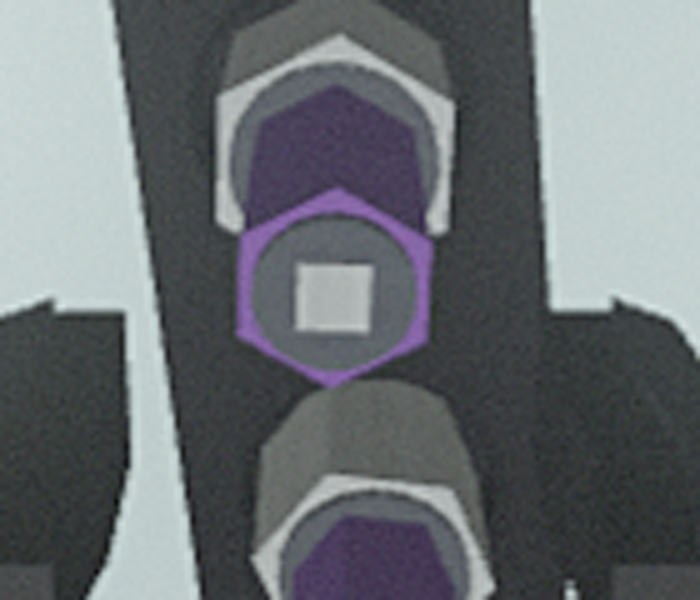

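```bash
python3 - <<'E'
from h import *
q=lambda x,y:(250+x/5-.4,180+y/5-.4)
c=[(340,186),(433,238),(428,334),(332,388),(237,336),(238,240)]
P=np.array([at(q(*p),.137-.0905)[:2] for p in c]);m=P.mean(0);d=P-m
print(m,np.linalg.norm(d,axis=1),np.degrees(np.arctan2(d[:,1],d[:,0]))%60)
E
```

```text
[-0.0013  0.0005] [0.0138 0.014  0.0135 0.0141 0.0141 0.0137] [ 2.7164  0.8192 58.2286  1.3189  1.7093 58.5407]
```

```bash
python3 -m jog '[{"rot":[0,0,0],"travel":[-0.009,0.003,0.2],"gripper":0},{"rot":[0,0,0],"travel":[-0.009,0.003,0.35],"gripper":0},{"rot":[0,0,0],"travel":[-0.009,0.003,0.44],"gripper":0},{"rot":[0,0,0],"travel":[-0.009,0.003,0.44],"gripper":-0.2},{"rot":[0,0,0],"travel":[-0.009,0.003,0.44],"gripper":-1},{"rot":[0,0,0],"travel":[-0.009,0.003,0.44],"gripper":-1},{"rot":[0,0,0],"travel":[-0.009,0.003,0.44],"gripper":-1},{"rot":[0,0,0],"travel":[-0.009,0.003,0.44],"gripper":-1},{"rot":[0,0,0],"travel":[-0.009,0.003,0.44],"gripper":-1}]' 40
python3 -c "
from h import *
go([.4865,-.1914,.0705],90.5)"
python3 -m jog '[{"rot":[0,0,0],"travel":[0,0,-0.2],"gripper":-1},{"rot":[0,0,0],"travel":[0,0,-0.45],"gripper":-1},{"rot":[0,0,0],"travel":[0,0,-0.7],"gripper":-1},{"rot":[0,0,0],"travel":[0,0,-0.95],"gripper":-1},{"rot":[0,0,0],"travel":[0.25,0.08,-1],"gripper":-1},{"rot":[0,0,0],"travel":[0.5,0.14,-1],"gripper":-1},{"rot":[0,0,0],"travel":[0.75,0.2,-1],"gripper":-1},{"rot":[0,0,0],"travel":[1,0.25,-1],"gripper":-1},{"rot":[0,0,0],"travel":[1,0.25,-1],"gripper":-1}]'
python3 -c "
from h import *
go([.5890,.17,.222],97.1)"
```

```text
time: 13.45
ee_pos: [0.4878, -0.1922, 0.0731]
eef_rot: [3.14, 0.001, 1.58]
ft_force: [0.2, 0.3, -1.9]
opening: 0.267
t 13.45 pos [ 0.4878 -0.1922  0.0731] yaw 90.50648368194074 F [ 0.2232  0.3059 -1.9229] op 0.2670404549252185 
 travel [ 0.0057 -0.0085  0.017 ] rot [0.0019 0.0008 0.0001]
time: 14.2
ee_pos: [0.5242, -0.0362, 0.2229]
eef_rot: [3.14, -0.003, 1.584]
ft_force: [0.1, -1.1, -0.5]
opening: 0.266
t 14.2 pos [ 0.5242 -0.0362  0.2229] yaw 90.74430500607863 F [ 0.0747 -1.0971 -0.5167] op 0.26563200183516333 
 travel [1.3692 0.4496 0.0114] rot [ 0.0026 -0.004  -0.1412]
```

```bash
python3 -m jog '[{"rot":[0,0,-0.07],"travel":[0.25,0.08,0],"gripper":-1},{"rot":[0,0,-0.141],"travel":[0.5,0.16,0],"gripper":-1},{"rot":[0,0,-0.141],"travel":[0.75,0.24,0],"gripper":-1},{"rot":[0,0,-0.141],"travel":[1,0.33,0],"gripper":-1},{"rot":[0,0,-0.141],"travel":[1,0.33,0],"gripper":-1}]'
python3 -c "
from h import *
go([.594,.24,.222],97.1)"
```

```text
time: 14.62
ee_pos: [0.5734, 0.1142, 0.2227]
eef_rot: [3.139, -0.003, 1.694]
ft_force: [-0.2, -0.0, -0.8]
opening: 0.271
t 14.6167 pos [0.5734 0.1142 0.2227] yaw 97.07862099716769 F [-0.1998 -0.0077 -0.7553] op 0.2711904675506994 
 travel [0.8152 0.2398 0.008 ] rot [ 0.0037 -0.0041 -0.0005]
```

```bash
python3 -m jog '[{"rot":[0,0,0],"travel":[0.25,0.08,0],"gripper":-1},{"rot":[0,0,0],"travel":[0.5,0.16,0],"gripper":-1},{"rot":[0,0,0],"travel":[0.75,0.22,0],"gripper":-1},{"rot":[0,0,0],"travel":[0.81,0.235,0.1],"gripper":-1},{"rot":[0,0,0],"travel":[0.81,0.235,0.14],"gripper":-1},{"rot":[0,0,0],"travel":[0.81,0.235,0.14],"gripper":-1},{"rot":[0,0,0],"travel":[0.81,0.235,0.14],"gripper":-1}]'
python3 -c "
from h import *
snap('wrist','w14'); crop('w14',270,150,100,120,6,'w14d')
go([.5969,.2549,.202],97.2)"
```

```text
time: 15.2
ee_pos: [0.5912, 0.2317, 0.1999]
eef_rot: [-3.139, 0.001, 1.69]
ft_force: [-0.0, -0.5, -1.0]
opening: 0.273
t 15.25 pos [0.5918 0.2316 0.2007] yaw 96.76801512858069 F [-0.3305 -0.3298 -0.5756] op 0.26660297911403935 
 travel [ 0.15    0.0523 -0.0087] rot [-0.0017  0.0012 -0.0096]
```

View pics/w14d.png

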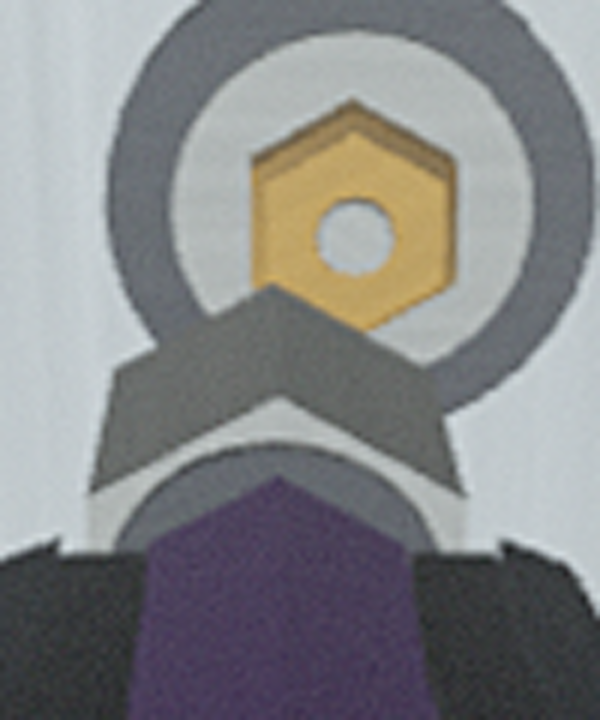

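```bash
python3 - <<'E'
from h import *
q=lambda x,y:(270+x/6-.42,150+y/6-.42)
z=.2005
print('stud',at(q(355,237),z-.130),'washer top edge',at(q(352,30),z-.118)-[.0215,0,0],'cols',at(q(351.5,200),z-.118)[1])
print('rim corner',at(q(274,285),.0645)-[.0208,0,0],'skirt top',at(q(280,396),.0285)-[.0208,0,0],'grip bot',at(q(280,477),.0265)-[.0139,0,0])
E
```

```text
stud [0.0234 0.0088 0.0705] washer top edge [0.0234 0.0086 0.0825] cols 0.008834410541351529
rim corner [-0.0012 -0.0004  0.0645] skirt top [-0.0007  0.0003  0.0285] grip bot [-0.001   0.0003  0.0265]
```

```bash
python3 -m jog '[{"rot":[0,0,0],"travel":[0.1,0.04,0],"gripper":-1},{"rot":[0,0,0],"travel":[0.16,0.057,0],"gripper":-1},{"rot":[0,0,0],"travel":[0.16,0.057,0.02],"gripper":-1},{"rot":[0,0,0],"travel":[0.16,0.057,0.035],"gripper":-1},{"rot":[0,0,0],"travel":[0.16,0.057,0.035],"gripper":-1}]'
python3 -c "
from h import *
snap('wrist','w15'); crop('w15',270,150,100,120,6,'w15d')
go([.5969,.2549,.192],97.2)"
```

```text
time: 15.67
ee_pos: [0.5974, 0.258, 0.1952]
eef_rot: [-3.14, 0.001, 1.69]
ft_force: [-0.2, 0.4, -2.1]
opening: 0.266
t 15.7167 pos [0.5973 0.2579 0.1954] yaw 96.84689977195679 F [-0.6926 -0.7004 -2.0098] op 0.2677845814465863 
 travel [-0.0198 -0.0054  0.0224] rot [-0.0014  0.0007 -0.0078]
```

View pics/w15d.png

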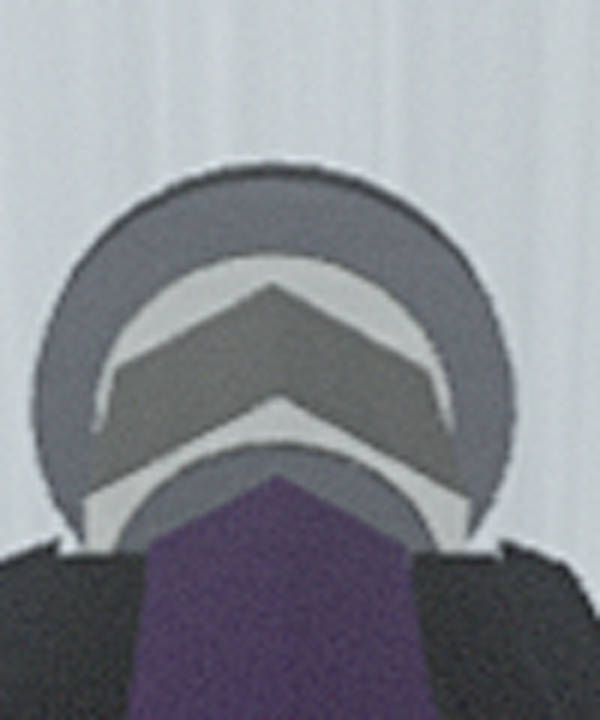

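```bash
cat >> h.py <<'E'
def al(z,wc,wt,rc,rt,dz=.0025):
    q=lambda x,y:(270+x/6-.42,150+y/6-.42)
    w=at(q(wc,wt),z-.118)-[.0215,0,0]; r=at(q(rc,rt),.062+dz)-[.0208,0,0]
    print('washer',w[:2],'rim',r[:2],'shift units',((w-r)/.15)[:2])
E
python3 -c "
from h import *
al(.1953,274.5,253,273.5,284)"
```

```text
washer [-0.002  -0.0004] rim [-0.0011 -0.0004] shift units [-0.0058  0.0004]
```

```bash
python3 -m jog '[{"rot":[0,0,0],"travel":[-0.005,0,0.01],"gripper":-1},{"rot":[0,0,0],"travel":[-0.005,0,0.02],"gripper":-1},{"rot":[0,0,0],"travel":[-0.005,0,0.03],"gripper":-1},{"rot":[0,0,0],"travel":[-0.005,0,0.04],"gripper":-1},{"rot":[0,0,0],"travel":[-0.005,0,0.04],"gripper":-1}]'
python3 -c "
from h import *
snap('wrist','w16'); crop('w16',270,150,100,120,6,'w16d')
go([.5969,.2549,.192],97.2)"
```

```text
time: 16.13
ee_pos: [0.5976, 0.2573, 0.1894]
eef_rot: [-3.141, 0.0, 1.69]
ft_force: [-0.3, -0.6, -1.6]
opening: 0.269
t 16.1833 pos [0.5977 0.2574 0.1896] yaw 96.83665083990563 F [-0.1018 -0.4489 -1.6654] op 0.2698451734937297 
 travel [-0.0161 -0.007  -0.0161] rot [-0.0007  0.0002 -0.0081]
```

View pics/w16d.png

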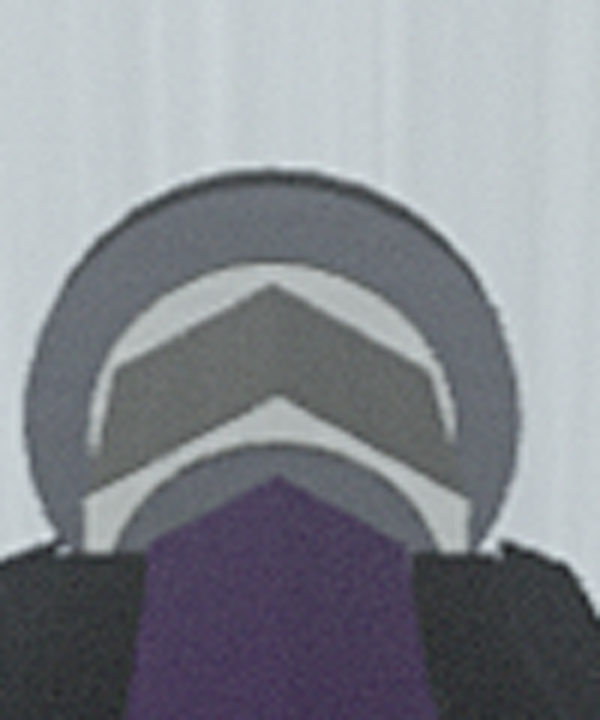

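No contact force at 0.1896, below where C stopped, so I keep going down.

```bash
python3 -m jog '[{"rot":[0,0,0],"travel":[0,0,0.01],"gripper":-1},{"rot":[0,0,0],"travel":[0,0,0.02],"gripper":-1},{"rot":[0,0,0],"travel":[0,0,0.02],"gripper":-1}]'
python3 -m jog '[{"rot":[0,0,0],"travel":[0,0,0.01],"gripper":-1},{"rot":[0,0,0],"travel":[0,0,0.02],"gripper":-1},{"rot":[0,0,0],"travel":[0,0,0.02],"gripper":-1}]'
python3 -c "
from h import *
snap('wrist','w17'); crop('w17',270,150,100,120,6,'w17d')
go([.5969,.2549,.183],97.2)"
```

```text
time: 16.43
ee_pos: [0.5977, 0.2574, 0.1865]
eef_rot: [-3.141, 0.0, 1.69]
ft_force: [0.2, -0.2, -1.5]
opening: 0.274
time: 16.68
ee_pos: [0.5977, 0.2574, 0.1835]
eef_rot: [-3.141, 0.0, 1.69]
ft_force: [0.3, -0.7, -1.0]
opening: 0.27
t 16.7333 pos [0.5977 0.2574 0.1835] yaw 96.83493572291971 F [ 0.2761 -0.515  -2.6005] op 0.26551202310300376 
 travel [-0.0162 -0.0073  0.0036] rot [-0.0006  0.0002 -0.0081]
```

View pics/w17d.png

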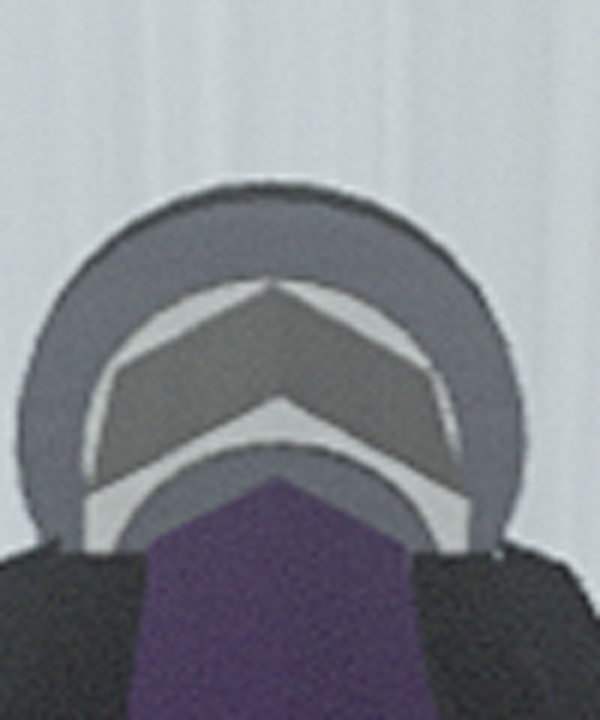

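```bash
python3 -m jog '[{"rot":[0,0,0],"travel":[0,0,0.007],"gripper":-1},{"rot":[0,0,0],"travel":[0,0,0.013],"gripper":-1},{"rot":[0,0,0],"travel":[0,0,0.013],"gripper":-1}]'
python3 -m jog '[{"rot":[0,0,0],"travel":[0,0,0.007],"gripper":-1},{"rot":[0,0,0],"travel":[0,0,0.01],"gripper":-1},{"rot":[0,0,0],"travel":[0,0,0.01],"gripper":-1}]'
```

```text
time: 16.98
ee_pos: [0.5978, 0.2575, 0.183]
eef_rot: [3.141, 0.0, 1.69]
ft_force: [-2.5, -1.7, 4.2]
opening: 0.269
time: 17.23
ee_pos: [0.5979, 0.2575, 0.183]
eef_rot: [3.141, -0.0, 1.69]
ft_force: [-5.4, -3.5, 10.3]
opening: 0.266
```

```bash
python3 -c "
from h import *
snap('side','s18'); crop('s18',280,60,90,90,6,'s18c')
snap('scene','c18'); crop('c18',400,110,90,90,6,'c18c'); 
S=Cam('s18').im; a=cv2.resize(S[60:150,280:370],None,fx=4,fy=4,interpolation=2); b=cv2.resize(S[225:335,265:355],None,fx=4,fy=4,interpolation=2)[:360]
c=cv2.resize(Cam('s18').im[225:315,265:355],None,fx=4,fy=4,interpolation=2)
cv2.imwrite('pics/m18.png',np.hstack([a,c]))
go([.5969,.2549,.183],97.2)"
```

```text
t 17.3333 pos [0.5979 0.2576 0.1829] yaw 96.84530611928217 F [-5.9148 -2.6951 10.2163] op 0.26856933286790724 
 travel [-0.0169 -0.0084 -0.0006] rot [ 0.0008 -0.0001 -0.0079]
```

View pics/m18.png

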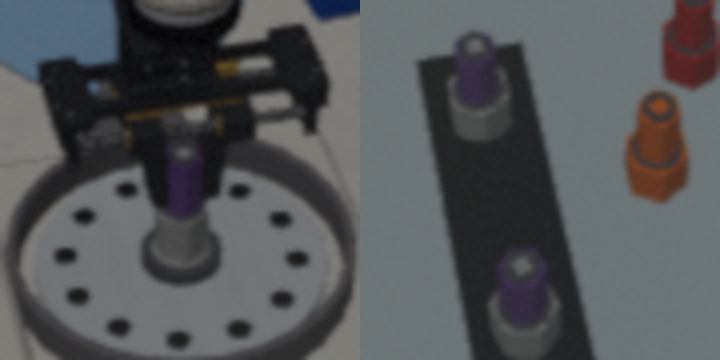

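View pics/c18.png

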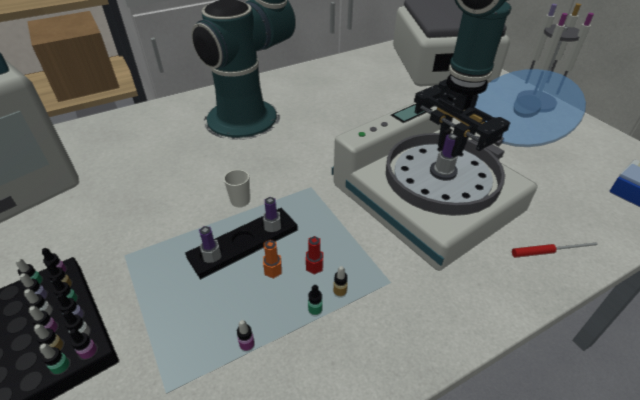

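```bash
python3 -c "
from h import *
s=manip.state();print(s['time'],s['ee_pos'],s['ft_force'],s['opening'],abs(s['joint_vel']).max())
print(manip.hand_in())"
```

```text
17.3333 [0.5979 0.2576 0.1829] [-5.9148 -2.6951 10.2163] 0.26856933286790724 0.002071393193347678
the job is handed in; nothing more can be done
None
```

The middle socket (B) fits the nut. I handed the job in with it held fully home at 17.3 s; no verdict was reported.

- **Nut:** the wrist pictures put it at about (0.597, 0.256), turned about 7°. It is 24 mm across flats with a stud about 12 mm high, so it is the largest size.
- **Socket C (the one nearest the centrifuge):** it stopped with the gripper at z ≈ 0.191–0.192, under 12–15 N. It was lined up to within about 0.4 mm on the last try, and the nut still showed below its rim. I stood it back in its own well. It looks upright, with its top at its original pixel in the side picture.
- **Socket B:** it went down with no resistance to z = 0.183, the height expected when the rim rests on the seat, then met it with about 10 N. At hand-in it was upright and still, gripped at 40 N commanded, with the opening reading 23.6 mm for its 24 mm grip.
- **Socket A (the far well):** I never lifted it, because B had already gone home. So the trial covered only two of the three sockets. It looks upright in its well.
- **Other objects:** in the last scene picture the bottles, the beaker and the red and orange look-alikes stand where they were.
- **Checks that disagreed:**
  - C's first press was about 1.5 mm off-centre because the arm had not settled, so I repeated it aligned.
  - C's stop height came out about 2 mm lower than predicted, partly because it slid slightly in the grip.
  - A sideways load of about 6 N remained on B at the end.

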